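# Hang the lift-off door back on the sample cabinet

## Robot

A 6-joint arm with a two-finger parallel gripper is mounted at the origin on the work surface. World frame = base frame: x ahead of the robot, y to its left, z up, the work surface at z = 0. Lengths are in m, angles in degrees, forces in N, time in s.
With the tool pointing down it reaches from about 0.35 to 0.775 m from the base axis. Payload 5.5 kg.
Tool frame: the origin (TCP) lies at the very end of the fingers, on their centre line; the grasp point (between the pads) lies 19 mm behind it (robot.grasp_offset is the distance from the TCP to the grasp point, in m); z points along the fingers, y is the direction in which the jaws open and shut (so a half turn about z gives the same grasp; the last joint's range is limited). The gripper opens to 85 mm and grips with 20 to 120 N. Pads are 22 mm wide; open, the fingers measure 114 mm over their backs; the gripper's body (76 mm by 85 mm) begins 54 mm behind the grasp point. The pads swing forward as they close: fully open they stand 13 mm farther back than shut.
Start: joints at [-76.639, 17.945, 2.641, 74.691, 0, 82.002], TCP at [0.209, -0.536, 0.231] pointing down, gripper open.
Joint ranges: [-158.12, 158.12], [-49.38, 96.58], [-58.88, 72.47], [-126.05, 133.96], [-84.25, 85.87], [-180, 180]. Speed limits (degrees/s): [147.25, 147.25, 180, 180, 180, 180].

## Interface

Orientations are given as a 3x3 rotation matrix whose columns are the frame's x, y, z axes.
In Python, from plant import robot gives the robot as it stands.
- The arm moves only by the tool step_arm, never from a script. Its arguments are lists of equal length, an entry for each row: "offset": the shift along the tool's x, y, z in mm, a list of three; "rot": the turn, a rotation vector about the tool's x, y, z in degrees, a list of three. In form: {"offset": [[dx, dy, dz], ...], "rot": [[rx, ry, rz], ...]}. A call has exactly 10 rows; each row shifts and turns the commanded pose from where the row before left it, along the tool's axes as they then stand; what a row does not reach is not made up. A row lasts 1/8 s, in which the tool goes at most 62.5 mm and 10.7 degrees, less where a joint would pass 70% of its speed; a pose out of reach is approached as far as the arm can. A call is refused whole if a number of a shift passes 62.5 or a number of a turn 10.7, either way. A call with a gripper value outside its range is refused whole. "fingers" is the opening, from 0 (shut) to 1 (fully open), set as the call begins (left out, the last holds). The fingers move at their own pace and stop on an object; the grip force is fixed at half the most. Time passes only in rows, so rows that do not move let the fingers close, or fill a call up. It gives the time, the measured TCP pose, the force and the opening at its end, in the units of the state.
- robot.observe(): the state, without advancing time (a new reading comes with each control period).
- robot.camera(name): name is "scene" or "side" or "wrist"; returns the picture (420x560x3 uint8, red, green, blue); there is no depth.
- robot.camera_info(name): a dict with "fx", "fy", "cx", "cy" (pixels), "position" and "orientation" of the camera in the world; the wrist camera has in their place "mount" (4x4, takes a point from camera to tool coordinates, whose origin is the TCP and whose axes are the flange's). Camera axes: x right, y up, looking along -z (the intrinsics and any distortion apply to the point x, -y, -z); pixel columns grow to the right and rows downward; lengths in m; the calibration is good to about 2 mm. The wrist camera is an equidistant fisheye: a pixel r from the principal point sees the ray r / f radians off the axis. A picture is of the moment at which its call begins: read the wrist's pose just before it. camera_info takes no time and is no camera call.
- robot.sign_off(): hands the job in, once; it reports no verdict.
The state is a dict: "time_s": time; "qpos": joint angles; "dq": joint speeds; "joint_efforts": joint torques, N m; "eef_pos": TCP position; "tool_rot": TCP orientation; "ft_force": force on the tool from outside, world axes, zero at the start; "ft_torque": the same for the moment, N m; "gripper_width": finger opening in m.
Only numpy, scipy, OpenCV 4.12 (cv2) and the standard library are available. Lean on these libraries where they do the work, as an engineer would, in place of code of your own. Each camera call takes 0.05 s, during which the arm holds its last target.

## Task

Hang the plywood door back on the little sample cabinet: it is drying on its side in the peg rack, so first tip it up to stand on its foot in the rack and let go, then take it again by the middle of its top edge. Holding it as a door that stands well open, lower it gently (do not let it drop) so that both hinge sockets go fully down on the cabinet's two pintles, swing it shut, and turn the turn button level across the front of the door so that it stays shut. Leave everything else on the bench where it is.

Things in the scene. Friction and masses are not known exactly. Their poses are not given: they have to be found in the camera images.
- door: Plain plywood cabinet door, 155 wide (x) x 15 thick (y) x 205 high (z) mm, about 0.32 kg. Origin: middle of its foot (bottom edge), mid-thickness; z to the top edge, +x to the hinge edge (x = 77.5), front face to -y. At the start it stands in a rack slot on its latch edge (x = -77.5): hinge edge up, top edge to rack -y (away from the cabinet), front to rack +x.
- socket_low (a point): Centre of the lower mouth of the lower hinge socket, door x = 89.5, y = 0, z = 22 mm. Each socket is a black steel tube along door z, 19 mm outside, bore 12.4 mm, 24 mm long, open at both ends, just off the hinge edge. The hinge edge between the sockets (z = 46 to 176 mm) is free to be gripped.
- socket_high (a point): Centre of the lower mouth of the upper hinge socket, door x = 89.5, y = 0, z = 176 mm; the same tube, up to z = 200 mm.
- door_knob (a point): Outer end of the door's turned wooden knob: 18 mm thick, standing 21 mm out of the front face at door x = -55, z = 102.5 mm.
- door_latch_edge (a point): Middle of the door's latch edge, door x = -77.5, y = 0, z = 102.5 mm.
- rack: Fixed wooden peg drying rack, base 200 x 200 mm. Origin: on the bench under its middle; z up. Five slots run along its y, middles at x = -72, -36, 0, 36, 72 mm. The door and two sample tiles stand in slots -72, 0 and 72, shuffled; the other two are empty. The door may be stood on its foot in any free slot, its own included.
- rack_floor (a point): Middle of the rack's floor, the bottom of its slots, 20 mm above the bench. Each slot is 21 mm wide between two pairs of wooden pegs, 15 mm thick and 70 mm tall (tops 90 mm above the bench), at rack y = -35 and +35 mm. A door stood on its foot there may lean up to 5 degrees on the pegs.
- cabinet: Fixed plywood sample cabinet, 250 mm high, its open front to -y of its frame (towards the rack). Origin: on the bench under the pintle axis; z up. Carcass x = -173 to -16, y = 10 to 165 mm; latch-side panel (x = -191 to -173) stands forward to y = -11.5 mm. The shut door's axes are parallel to the cabinet's; opening turns it anticlockwise seen from above, pi/2 = square out.
- pintle_low (a point): Lower pintle: centre of the shoulder its socket comes to rest on, 52 mm above the bench (seated door: foot at 30 mm, top edge at 235 mm). The upright steel pin above it is 8.6 mm thick and 20 mm long, the upper half tapered; the knuckle below is 17 mm thick, 26 mm long. A hung door swings with light friction and stays where it is left.
- pintle_high (a point): Upper pintle: the same, shoulder 206 mm above the bench, on the same vertical line (cabinet x = 0, y = 0).
- button_pivot (a point): Pivot of the turn button, mid-thickness, on the front edge of the cabinet's latch-side panel: cabinet x = -182, y = -18.5 mm, 210 mm above the bench. The button is a flat black steel bar 64 mm long (32 each side of the pivot), 14 wide, 10 thick, turning in a plane parallel to the cabinet's front, 6 mm clear of the shut door.
- button_end (a point): Tip of the turn button's upper end, 32 mm from its pivot.
- turn_button (a joint): Angle of the turn button (rad): 0 upright; grows as its upper end swings towards the door (cabinet +x) and down; pi/2 level across the door. Range -0.4 to 1.65; stiff (0.04 N m), stays where left, can be pushed by its end. Starts near upright, clear of the door.
- tile_a: Bystander: grey concrete sample tile, 150 x 15 x 80 mm high, upright in a rack slot; origin at its underside, 102.5 mm to rack +y of its middle.
- tile_b: Bystander: terracotta sample tile, 150 x 15 x 80 mm high, upright in a rack slot; origin at its underside, 102.5 mm to rack +y of its middle.
- bowl: Bystander: steel mixing bowl, 150 mm across, 75 mm high; origin under its middle.
- beaker: Bystander: clear beaker, 68 mm across, 120 mm high; origin under its middle.
- jar: Bystander: glass jar, 64 mm across, 90 mm high; origin under its middle.
- tin: Bystander: small tin, 44 mm across, 50 mm high, standing on the cabinet's top; origin under its middle.
- spatula: Bystander: spatula lying on the bench.

How it is judged (in metres and radians):
On the way, in this order (a step that is already met when the one before it is completed fails the run):
1. the door stands upright on its foot in the rack, let go (angle between door's own z axis and vertical below 0.12 rad and z of door in the frame of rack below 0.024 m and horizontal distance between door and rack below 0.11 m and contact force between the fingers and door below 0.1 N), for 0.2 s.
2. both sockets are fully down on their pintles, the door standing open (latch edge at least 60 mm out) (distance between socket_low and pintle_low below 0.005 m and distance between socket_high and pintle_high below 0.005 m and y of door_latch_edge in the frame of cabinet below -0.06 m), for 0.2 s.
3. the door is shut (distance between socket_low and pintle_low below 0.005 m and distance between socket_high and pintle_high below 0.005 m and y of door_latch_edge in the frame of cabinet above -0.006 m and x of door_latch_edge in the frame of cabinet below -0.15 m), for 0.1 s.
At the end, for the whole second after the job is handed in: Both sockets within 5 mm of fully down on their pintles, the door's latch edge less than 6 mm out from shut, the turn button within about 0.27 rad of level across the door, the door at rest and let go (all of step 3 and value of joint turn_button above 1.3 rad and linear speed of door below 0.02 m/s and contact force between the fingers and door below 0.1 N); the robot touches nothing.
It fails at once if a bystander is moved more than 40 mm (distance of any of tile_a, tile_b, bowl, beaker, jar, tin, spatula from where it was at the start of the episode above 0.04 m).
It fails at once if the door is let drop onto its pintles (faster than 0.3 m/s while the pins are in the sockets) (horizontal distance between socket_low and pintle_low below 0.005 m and z of socket_low in the frame of pintle_low between 0.002 and 0.019 m and linear speed of door above 0.3 m/s).
It also fails if it takes over 72 s, if anything falls off the work surface, if the arm or the gripper's body presses on something with over 40 N, if the wrist force passes 120 N, or if a joint passes its speed limit or range.

## Working session

There is one attempt and no reset: what is moved stays moved. The work goes in short steps, Python scripts to look and compute and a tool call to move; the robot and the scene stay as the last step left them, time stands still between calls to the robot, and variables do not carry over. Pictures are saved under pics/ and viewed, and the job is handed in when it is done.

Besides the shell and the picture viewer there is one more tool, called after ">>>" by a JSON object that holds its "op" and its "data", one argument or row to a line. step_arm: Moves the arm, as the interface text tells. Its arguments: {"type":"object","properties":{"offset":{"type":"array","items":{"type":"array","items":{"type":"number"}}},"rot":{"type":"array","items":{"type":"array","items":{"type":"number"}}},"fingers":{"type":"number"}},"required":["offset","rot"]}

```bash
mkdir -p pics; ls; cat > h.py <<'E'
import numpy as np, cv2
from plant import robot
def snap(n,f):
    im=robot.camera(n); cv2.imwrite('pics/'+f,im[:,:,::-1]); return im
E
python3 - <<'E'
from h import *
np.set_printoptions(precision=4,suppress=True)
s=robot.observe(); print(s)
for n in ("scene","side","wrist"):
    print(n,robot.camera_info(n)); snap(n,n+'0.png')
print(robot.grasp_offset)
E
```

```text
pics
{'time_s': 0.0, 'qpos': array([-76.6383,  17.9904,   2.5776,  74.6881,  -0.0001,  82.0017]), 'dq': array([-0.1121, -0.0371,  0.0263,  0.0278,  0.1464, -0.0702]), 'joint_efforts': array([ -0.0011, -48.0626,  29.8535,   0.0193,  -0.0001,   0.    ]), 'eef_pos': array([ 0.2093, -0.535 ,  0.2304]), 'tool_rot': array([[ 0.9313,  0.3642, -0.0004],
       [ 0.3642, -0.9313,  0.0017],
       [ 0.0002, -0.0017, -1.    ]]), 'ft_force': array([-0.9093, -0.2512, -0.0377]), 'ft_torque': array([-0.0081,  0.0136, -0.0286]), 'gripper_width': 0.08553600220285816}
scene {'fx': 417.27870058921997, 'fy': 417.27870058921997, 'cx': 284.26717622900935, 'cy': 214.14016774453916, 'position': array([ 0.9407, -0.3868,  0.9458]), 'orientation': array([[ 0.749 , -0.5519,  0.3666],
       [ 0.6625,  0.62  , -0.4203],
       [ 0.0047,  0.5577,  0.83  ]])}
side {'fx': 453.3861180636491, 'fy': 453.3861180636491, 'cx': 287.55765372294377, 'cy': 204.3637927953149, 'position': array([-0.1158,  0.6498,  0.8436]), 'orientation': array([[-0.6885,  0.4225, -0.5894],
       [-0.7252, -0.3985,  0.5615],
       [ 0.0024,  0.8141,  0.5807]])}
wrist {'fx': 325.19226210127806, 'fy': 325.19226210127806, 'cx': 280.27503906677384, 'cy': 209.39573024748532, 'mount': array([[ 0.0007,  0.9629,  0.2698,  0.0682],
       [ 1.    , -0.0009,  0.0005,  0.0008],
       [ 0.0008,  0.2698, -0.9629, -0.1422],
       [ 0.    ,  0.    ,  0.    ,  1.    ]])}
0.0187
```

View pics/scene0.png

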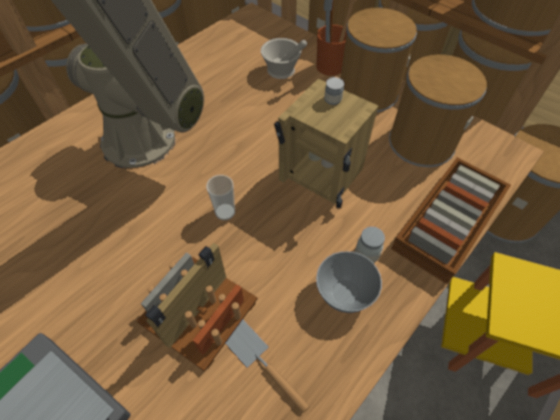

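View pics/side0.png

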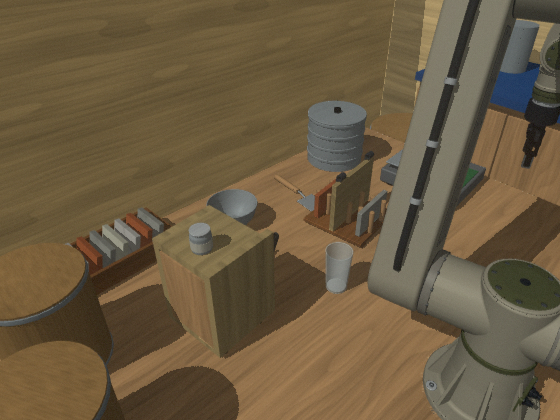

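View pics/wrist0.png

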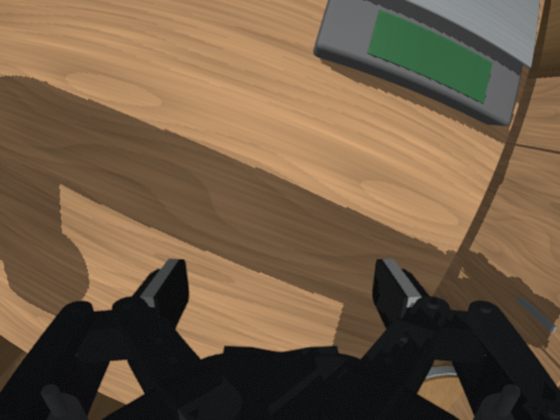

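The scene view has the rack with door and tiles near (200,305) and the cabinet near (330,140), its front facing the rack. I'll enlarge both to get pixel positions.

```bash
python3 - <<'E'
import cv2
im=cv2.imread('pics/scene0.png')
cv2.imwrite('pics/c1.png',cv2.resize(im[235:370,120:270],None,fx=5,fy=4.4,interpolation=cv2.INTER_CUBIC)[:600,:800])
cv2.imwrite('pics/c2.png',cv2.resize(im[70:220,260:400],None,fx=4,fy=4,interpolation=cv2.INTER_CUBIC))
im=cv2.imread('pics/side0.png')
cv2.imwrite('pics/c3.png',cv2.resize(im[140:260,280:410],None,fx=5,fy=5,interpolation=cv2.INTER_CUBIC))
E
```

```text
(no output)
```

View pics/c1.png

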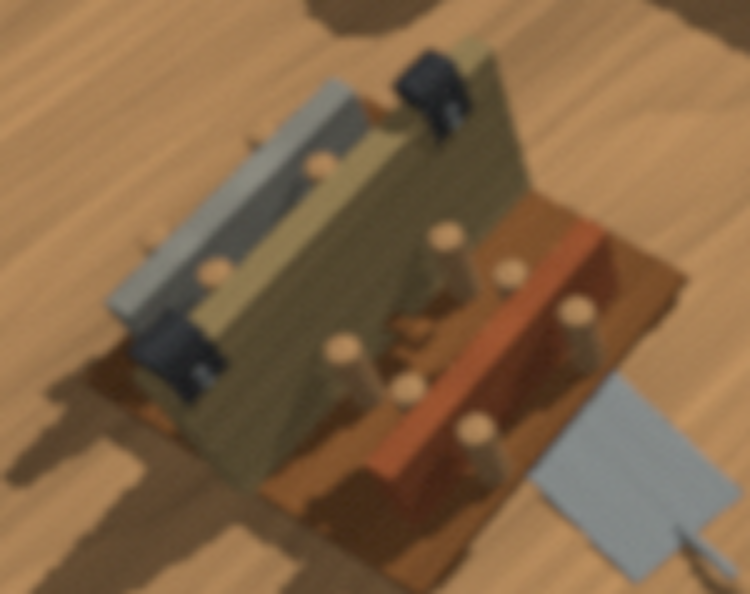

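View pics/c2.png

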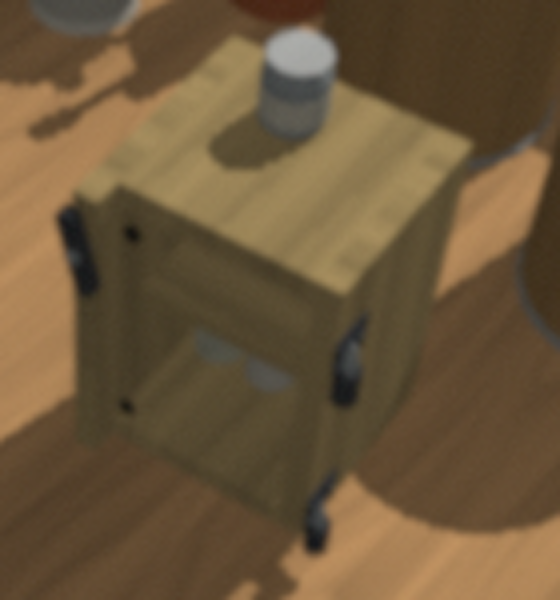

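View pics/c3.png

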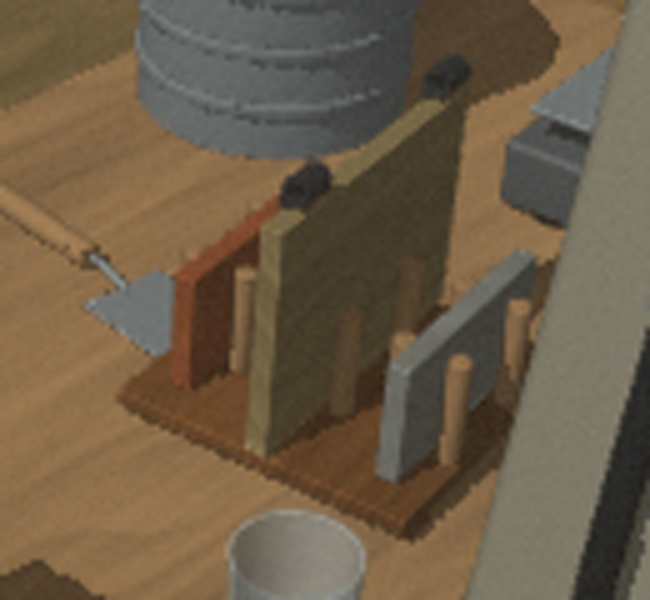

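```bash
cat >> h.py <<'E'
from scipy.optimize import least_squares
np.set_printoptions(precision=4,suppress=True)
def proj(n,P,info=None):
    i=info or robot.camera_info(n)
    p=(np.atleast_2d(P)-i['position'])@i['orientation']
    return np.c_[i['cx']+i['fx']*p[:,0]/-p[:,2], i['cy']+i['fy']*p[:,1]/p[:,2]]
def projw(P,pos,R,i=None):
    i=i or robot.camera_info('wrist'); M=i['mount']
    t=(np.atleast_2d(P)-pos)@R
    c=(t-M[:3,3])@M[:3,:3]
    x,y,z=c[:,0],-c[:,1],-c[:,2]
    th=np.arctan2(np.hypot(x,y),z); ph=np.arctan2(y,x)
    return np.c_[i['cx']+i['fx']*th*np.cos(ph), i['cy']+i['fx']*th*np.sin(ph)]
def Rz(a): c,s=np.cos(a),np.sin(a); return np.array([[c,-s,0],[s,c,0],[0,0,1]])
def place(q,L): return np.array(L)@Rz(q[2]).T+np.array([q[0],q[1],0])
E
python3 - <<'E'
from h import *
def un(cx,cy,ox,oy,sx,sy): return [ox+(cx+.5)/sx-.5, oy+(cy+.5)/sy-.5]
# rack
obs=[((-54,35),(320,163)),((-54,-35),(215,270)),((18,35),(447,235)),((18,-35),(343,347)),((54,35),(510,270)),((54,-35),(408,387)),((90,35),(577,309)),((90,-35),(477,428))]
L=np.array([[a[0]/1e3,a[1]/1e3,.09] for a,_ in obs]); U=np.array([un(*b,120,235,5,4.4) for _,b in obs])
i=robot.camera_info('scene')
best=None
for y0 in np.arange(0,6.3,.8):
    r=least_squares(lambda q:(proj('scene',place(q,L),i)-U).ravel(),[.5,-.3,y0])
    if best is None or r.cost<best.cost: best=r
q=best.x; print('rack',q,np.degrees(q[2]),best.cost); print((proj('scene',place(q,L),i)-U).round(1))
rack=q
ck=[((-16,10,250),(345,293)),((-16,165,250),(472,147)),((-191,165,250),(235,38)),((-191,-11.5,250),(78,190)),((0,0,226),(364,320)),((0,0,26),(316,550)),((0,0,72),(335,475)),((-182,-18.5,210),(79,255))]
L=np.array([a for a,_ in ck])/1e3; U=np.array([un(*b,260,70,4,4) for _,b in ck])
best=None
for y0 in np.arange(0,6.3,.8):
    r=least_squares(lambda q:(proj('scene',place(q,L),i)-U).ravel(),[.5,.1,y0])
    if best is None or r.cost<best.cost: best=r
q=best.x; print('cab',q,np.degrees(q[2]),best.cost); print((proj('scene',place(q,L),i)-U).round(1))
# door sockets & corners predicted in scene (nominal), door frame -> rack
D=lambda x,y,z:[-y/1e3,(102.5-z)/1e3,(x+77.5+20)/1e3]
pts={'sockhi top':D(99,0,188),'socklo':D(99,0,34),'corner foot fr':D(77.5,-7.5,0),'foot bk':D(77.5,7.5,0),'bot foot':D(-77.5,-7.5,0),'bot top':D(-77.5,-7.5,205),'knob':D(-55,-28.5,102.5)}
for k,p in pts.items():
    w=place(rack,[p]); u=proj('scene',w,i)[0]; s=proj('side',w)[0]; print(k,w[0],((u-[120,235])*[5,4.4]).round(),((s-[280,140])*5).round())
np.save('rack.npy',rack);np.save('cab.npy',q)
E
```

```text
rack [ 0.5557 -0.2482  0.1495] 8.56529113624817 0.16075220055744155
[[ 0.2  0.1]
 [ 0.1  0.2]
 [-0.2 -0.1]
 [-0.1  0. ]
 [ 0.1  0.3]
 [ 0.1 -0.1]
 [ 0.  -0. ]
 [-0.2 -0.2]]
cab [0.6255 0.2027 0.1308] 7.494034690334827 45.40879898999545
[[ 1.4 -1.5]
 [ 0.6 -3.3]
 [-1.1 -2.1]
 [-0.6 -0.5]
 [-0.8  4.6]
 [ 1.2 -2.8]
 [-1.5  5.8]
 [ 0.7 -1.4]]
sockhi top [ 0.5684 -0.3328  0.1965] [163. 329.] [447.  60.]
socklo [ 0.5455 -0.1805  0.1965] [423.  63.] [305. 168.]
corner foot fr [ 0.5478 -0.1458  0.175 ] [495.  40.] [257. 224.]
foot bk [ 0.533 -0.148  0.175] [468.  25.] [280. 233.]
bot foot [ 0.5478 -0.1458  0.02  ] [535. 180.] [241. 448.]
bot top [ 0.5783 -0.3485  0.02  ] [252. 494.] [420. 290.]
knob [ 0.5838 -0.244   0.0425] [429. 334.] [308. 323.]
```

```bash
python3 - <<'E'
from h import *
def un(cx,cy,ox,oy,sx,sy): return [ox+(cx+.5)/sx-.5, oy+(cy+.5)/sy-.5]
i=robot.camera_info('scene')
ck=[((-16,10,250),(345,293)),((-16,165,250),(472,147)),((-191,165,250),(235,38)),((-191,-11.5,250),(78,190)),((-182,-18.5,210),(79,255)),((-191,-11.5,0),(82,443))]
L=np.array([a for a,_ in ck])/1e3; U=np.array([un(*b,260,70,4,4) for _,b in ck])
r=least_squares(lambda q:(proj('scene',place(q,L),i)-U).ravel(),[.6255,.2027,.13])
q=r.x; print('cab',q,np.degrees(q[2]),r.cost); print((proj('scene',place(q,L),i)-U).round(1))
np.save('cab.npy',q)
for z in (.226,.206,.18,.072,.052,.026):
    u=proj('scene',place(q,[[0,0,z]]),i)[0]; print(z,((u-[260,70])*4+1.5).round())
im=cv2.imread('pics/scene0.png'); 
c=cv2.resize(im[145:215,325:365],None,fx=8,fy=8,interpolation=cv2.INTER_CUBIC); cv2.imwrite('pics/c4.png',c)
# base yaw and reach
for n,p in (('rack',np.load('rack.npy')),('cab',q)): print(n,np.hypot(p[0],p[1]))
print(place(q,[[-.182,-.0185,.21],[0,-.0775-.0,.235],[-.095,0,.235]]))
E
```

```text
cab [0.6269 0.1953 0.1003] 5.744878103553312 5.21229030841637
[[ 0.2  0.5]
 [ 1.3 -0.8]
 [ 0.4 -0.9]
 [-0.9 -0.1]
 [ 0.2 -0.9]
 [-1.3  1.9]]
0.226 [355. 347.]
0.206 [351. 370.]
0.18 [345. 399.]
0.072 [324. 506.]
0.052 [320. 524.]
0.026 [316. 547.]
rack 0.6085903894114151
cab 0.6566564826680719
[[0.4477 0.1587 0.21  ]
 [0.6347 0.1182 0.235 ]
 [0.5324 0.1858 0.235 ]]
```

View pics/c4.png

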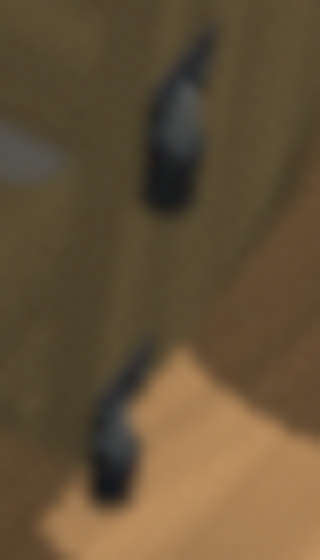

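```bash
python3 - <<'E'
from h import *
i=robot.camera_info('scene')
rack=np.load('rack.npy');cab=np.load('cab.npy')
def ray(n,u,v,z):
    i=robot.camera_info(n); d=i['orientation']@np.array([(u-i['cx'])/i['fx'],-(v-i['cy'])/i['fy'],-1]); p=i['position']; return p+d*(z-p[2])/d[2]
def loc(q,w): return Rz(q[2]).T@(w-np.array([q[0],q[1],0]))
for nm,n,u,v,z in (('beaker base','scene',225,212,0),('beaker top','scene',221,184,.12),('beaker top side','side',339,252,.12),('beaker base side','side',338,284,0.),('bowl','scene',349,275,.075),('bowl side','side',233,205,.075),('jar top','scene',373,236,.09),('tin top','scene',335,83,.30),('tin bot','scene',333,98,.25)):
    w=ray(n,u,v,z); print(nm,w,'rack',loc(rack,w),'cab',loc(cab,w))
im=cv2.imread('pics/scene0.png'); cv2.imwrite('pics/c5.png',cv2.resize(im[160:330,190:400],None,fx=3.5,fy=3.5,interpolation=cv2.INTER_CUBIC))
E
```

```text
beaker base [ 0.3971 -0.0104  0.    ] rack [-0.1213  0.2588  0.    ] cab [-0.2492 -0.1817  0.    ]
beaker top [ 0.3975 -0.0058  0.12  ] rack [-0.1203  0.2633  0.12  ] cab [-0.2484 -0.1771  0.12  ]
beaker top side [ 0.3915 -0.0042  0.12  ] rack [-0.126   0.2658  0.12  ] cab [-0.2542 -0.1749  0.12  ]
beaker base side [ 0.3957 -0.0174  0.    ] rack [-0.1238  0.2521  0.    ] cab [-0.2514 -0.1885  0.    ]
bowl [0.7783 0.027  0.075 ] rack [0.2611 0.239  0.075 ] cab [ 0.1337 -0.1826  0.075 ]
bowl side [0.771  0.0244 0.075 ] rack [0.2536 0.2375 0.075 ] cab [ 0.1263 -0.1844  0.075 ]
jar top [0.7628 0.1405 0.09  ] rack [0.2628 0.3535 0.09  ] cab [ 0.1297 -0.0681  0.09  ]
tin top [0.4975 0.3001 0.3   ] rack [0.0242 0.5509 0.3   ] cab [-0.1183  0.1172  0.3   ]
tin bot [0.4942 0.3049 0.25  ] rack [0.0216 0.5562 0.25  ] cab [-0.1211  0.1224  0.25  ]
```

View pics/c5.png

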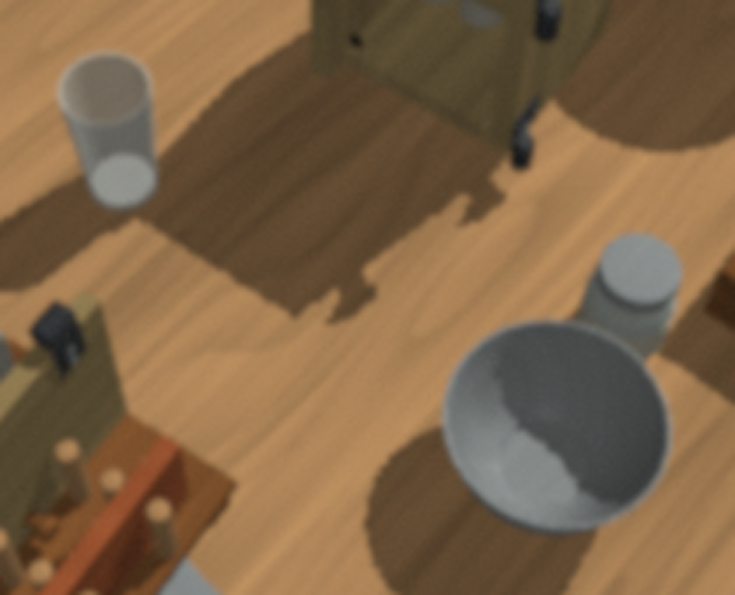

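```bash
cat >> h.py <<'E'
from scipy.spatial.transform import Rotation as Ro
import json
def rows(tp,tR,n=10,start=None,pad=10):
    if start is None:
        s=robot.observe(); start=(s['eef_pos'],s['tool_rot'])
    p,R=np.array(start[0]),np.array(start[1])
    r=Ro.from_matrix(R.T@tR).as_rotvec()
    d=(np.array(tp)-p)/n; off=[];rot=[]
    for k in range(n):
        Rk=R@Ro.from_rotvec(r*k/n).as_matrix()
        off.append((Rk.T@d*1000).round(1).tolist()); rot.append(np.degrees(r/n).round(2).tolist())
    while len(off)%pad: off.append([0,0,0]);rot.append([0,0,0])
    print('tot mm',np.linalg.norm(d)*n*1000,'deg',np.degrees(np.linalg.norm(r)))
    print(json.dumps({"offset":off,"rot":rot}))
def ori(q,tilt,yaw=0):
    """tool y = frame +x (yawed), tool z tilted: +tilt -> points to +y of frame"""
    t=np.radians(tilt); z=np.array([0,np.sin(t),-np.cos(t)]); y=np.array([1.,0,0]); x=np.cross(y,z)
    return Rz(q[2]+np.radians(yaw))@np.c_[x,y,z]
def st():
    s=robot.observe(); print('t',s['time_s'],'p',s['eef_pos'],'F',s['ft_force'],'T',s['ft_torque'],'w',s['gripper_width'],'q',s['qpos']); return s
rack=np.load('rack.npy'); cab=np.load('cab.npy'); GO=.0187
def tcp(G,R): return np.array(G)+GO*R[:,2]
E
python3 - <<'E'
from h import *
R=ori(rack,30); G=place(rack,[[0,.0025,.161]])[0]; T=tcp(G,R); print(T)
rows(T-.12*R[:,2],R)
E
```

```text
[ 0.5539 -0.2365  0.1448]
tot mm 427.2696670590132 deg 81.95120957982421
{"offset": [[41.6, -9.4, -1.8], [42.5, -3.9, 0.3], [42.6, 1.8, 2.2], [41.9, 7.4, 3.9], [40.3, 13.0, 5.4], [38.0, 18.4, 6.5], [35.0, 23.4, 7.4], [31.2, 28.1, 8.0], [26.9, 32.2, 8.2], [22.1, 35.7, 8.1]], "rot": [[2.01, 2.52, -7.53], [2.01, 2.52, -7.53], [2.01, 2.52, -7.53], [2.01, 2.52, -7.53], [2.01, 2.52, -7.53], [2.01, 2.52, -7.53], [2.01, 2.52, -7.53], [2.01, 2.52, -7.53], [2.01, 2.52, -7.53], [2.01, 2.52, -7.53]]}
```

>>> {"op": "step_arm", "data": {
  "offset": [
    [41.6,-9.4,-1.8],
    [42.5,-3.9,0.3],
    [42.6,1.8,2.2],
    [41.9,7.4,3.9],
    [40.3,13.0,5.4],
    [38.0,18.4,6.5],
    [35.0,23.4,7.4],
    [31.2,28.1,8.0],
    [26.9,32.2,8.2],
    [22.1,35.7,8.1]
  ],
  "rot": [
    [2.01,2.52,-7.53],
    [2.01,2.52,-7.53],
    [2.01,2.52,-7.53],
    [2.01,2.52,-7.53],
    [2.01,2.52,-7.53],
    [2.01,2.52,-7.53],
    [2.01,2.52,-7.53],
    [2.01,2.52,-7.53],
    [2.01,2.52,-7.53],
    [2.01,2.52,-7.53]
  ],
  "fingers": 1
}}

```text
time_s: 1.4
eef_pos: [0.5638, -0.2957, 0.2489]
tool_rot: [[-0.132, 0.988, -0.075], [0.856, 0.152, 0.494], [0.5, 0.001, -0.866]]
ft_force: [0.6, -1.2, -1.3]
gripper_width: 0.0858
```

```bash
python3 - <<'E'
from h import *
s=st(); im=snap('wrist','w1.png')
D=lambda x,y,z:[-y/1e3,(102.5-z)/1e3,(x+77.5+20)/1e3]
for p in (D(99,0,188),D(99,0,34),D(77.5,-7.5,0),D(77.5,7.5,0),D(77.5,7.5,100),D(77.5,-7.5,100),[-.054,.035,.09],[.018,.035,.09],[.018,-.035,.09],[.054,.035,.09]): 
    print(p,projw(place(rack,[p]),s['eef_pos'],s['tool_rot'])[0].round(1))
R=ori(rack,30); G=place(rack,[[0,.0025,.161]])[0]; T=tcp(G,R); print(T)
rows(T,R,8)
E
```

```text
t 1.4 p [ 0.5638 -0.2957  0.2489] F [ 0.6339 -1.2465 -1.3176] T [-0.424  -0.095   0.0495] w 0.08575486565200942 q [-43.3811  46.9547  46.1445 113.6285  17.9076  33.9451]
[0.0, -0.0855, 0.1965] [278.4 328.6]
[0.0, 0.0685, 0.1965] [279.5 110.9]
[0.0075, 0.1025, 0.175] [288.5  90.7]
[-0.0075, 0.1025, 0.175] [270.9  90.7]
[-0.0075, 0.0025, 0.175] [268.9 203.6]
[0.0075, 0.0025, 0.175] [289.2 203.7]
[-0.054, 0.035, 0.09] [226.8 194.9]
[0.018, 0.035, 0.09] [297.1 195.1]
[0.018, -0.035, 0.09] [297.6 264.2]
[0.054, 0.035, 0.09] [332.2 195.3]
[ 0.5539 -0.2365  0.1448]
tot mm 115.82798328958854 deg 0.7520806992070439
{"offset": [[-0.3, -0.6, 14.5], [-0.3, -0.6, 14.5], [-0.3, -0.6, 14.5], [-0.2, -0.6, 14.5], [-0.2, -0.6, 14.5], [-0.2, -0.6, 14.5], [-0.2, -0.6, 14.5], [-0.2, -0.7, 14.5], [0, 0, 0], [0, 0, 0]], "rot": [[-0.03, -0.05, 0.08], [-0.03, -0.05, 0.08], [-0.03, -0.05, 0.08], [-0.03, -0.05, 0.08], [-0.03, -0.05, 0.08], [-0.03, -0.05, 0.08], [-0.03, -0.05, 0.08], [-0.03, -0.05, 0.08], [0, 0, 0], [0, 0, 0]]}
```

View pics/w1.png

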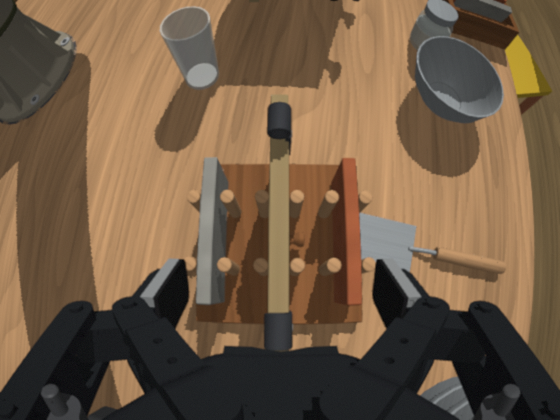

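The wrist view agrees with the model: door edge runs straight up at columns 270–289, sockets at (279,118) and (278,330), pegs within 1 px. Going down to the hinge edge.

>>> {"op": "step_arm", "data": {
  "offset": [
    [-0.3,-0.4,14.6],
    [-0.3,-0.4,14.6],
    [-0.3,-0.4,14.6],
    [-0.2,-0.4,14.6],
    [-0.2,-0.4,14.6],
    [-0.2,-0.4,14.6],
    [-0.2,-0.4,14.6],
    [-0.2,-0.4,14.6],
    [0,0,0],
    [0,0,0]
  ],
  "rot": [
    [0,0,0],
    [0,0,0],
    [0,0,0],
    [0,0,0],
    [0,0,0],
    [0,0,0],
    [0,0,0],
    [0,0,0],
    [0,0,0],
    [0,0,0]
  ]
}}

```text
time_s: 2.7
eef_pos: [0.5514, -0.2412, 0.1472]
tool_rot: [[-0.128, 0.989, -0.074], [0.858, 0.148, 0.493], [0.498, 0.0, -0.867]]
ft_force: [0.9, -0.3, 1.2]
gripper_width: 0.0854
```

```bash
python3 - <<'E'
from h import *
s=st(); R=ori(rack,30); T=tcp(place(rack,[[0,.0025,.161]])[0],R); print(R.T@(s['eef_pos']-T)*1000, np.degrees(Ro.from_matrix(R.T@s['tool_rot']).as_rotvec()))
E
```

```text
t 2.7 p [ 0.5514 -0.2412  0.1472] F [ 0.9004 -0.2624  1.2325] T [-0.4749 -0.0687  0.0028] w 0.08535174768692035 q [-40.7812  41.0707  21.0822  93.5411  18.9608  36.7162]
[-2.4768 -3.1387 -4.2362] [-0.0305 -0.1241  0.0384]
```

```bash
python3 - <<'E'
from h import *
s=st(); im=snap('wrist','w2.png')
s2=st()
D=lambda x,y,z:[-y/1e3,(102.5-z)/1e3,(x+77.5+20)/1e3]
for p in (D(99,0,188),D(99,0,34),D(77.5,-7.5,0),D(77.5,7.5,0),D(77.5,7.5,100),D(77.5,-7.5,100),[-.054,.035,.09],[.018,.035,.09],[.054,.035,.09]): 
    print(p,projw(place(rack,[p]),s2['eef_pos'],s2['tool_rot'])[0].round(1))
E
```

```text
t 2.7 p [ 0.5514 -0.2412  0.1472] F [ 0.9004 -0.2624  1.2325] T [-0.4749 -0.0687  0.0028] w 0.08535174768692035 q [-40.7812  41.0707  21.0822  93.5411  18.9608  36.7162]
t 2.75 p [ 0.5516 -0.2414  0.1474] F [-0.4845  1.2302  0.1407] T [-0.4453 -0.0431  0.0047] w 0.08575321231016536 q [-40.7848  41.0627  21.1067  93.5432  18.9634  36.7176]
[0.0, -0.0855, 0.1965] [288.6 498. ]
[0.0, 0.0685, 0.1965] [287.8  95.9]
[0.0075, 0.1025, 0.175] [301.1  65.2]
[-0.0075, 0.1025, 0.175] [271.2  65. ]
[-0.0075, 0.0025, 0.175] [268.9 271.1]
[0.0075, 0.0025, 0.175] [306.6 271. ]
[-0.054, 0.035, 0.09] [205.5 229.8]
[0.018, 0.035, 0.09] [311.4 230.1]
[0.054, 0.035, 0.09] [363.3 229.7]
```

View pics/w2.png

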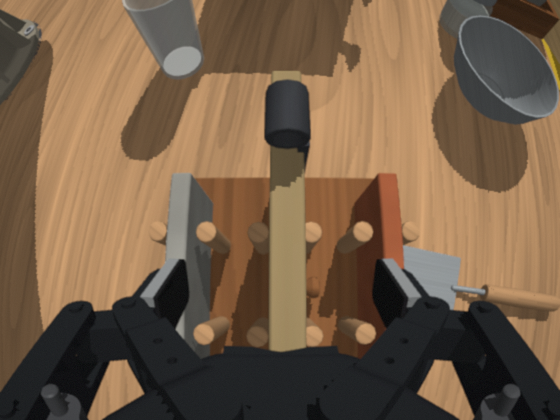

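>>> {"op": "step_arm", "data": {
  "offset": [
    [2.5,3.1,4.2],
    [0,0,0],
    [0,0,0],
    [0,0,0],
    [0,0,0],
    [0,0,0],
    [0,0,0],
    [0,0,0],
    [0,0,0],
    [0,0,0]
  ],
  "rot": [
    [0,0,0],
    [0,0,0],
    [0,0,0],
    [0,0,0],
    [0,0,0],
    [0,0,0],
    [0,0,0],
    [0,0,0],
    [0,0,0],
    [0,0,0]
  ],
  "fingers": 0
}}

```text
time_s: 4.0
eef_pos: [0.5539, -0.2365, 0.1447]
tool_rot: [[-0.129, 0.989, -0.073], [0.858, 0.148, 0.492], [0.498, 0.0, -0.867]]
ft_force: [0.2, -2.6, 2.9]
gripper_width: 0.0141
```

```bash
python3 - <<'E'
from h import *
s=st(); R=ori(rack,30); T=tcp(place(rack,[[0,.0025,.161]])[0],R); print(R.T@(s['eef_pos']-T)*1000, np.degrees(Ro.from_matrix(R.T@s['tool_rot']).as_rotvec()))
p=s['eef_pos']; rows(p+[0,0,.14],s['tool_rot'],9)
E
```

```text
t 4.0 p [ 0.5539 -0.2365  0.1447] F [ 0.2062 -2.5597  2.8916] T [-0.6474  0.012   0.074 ] w 0.014138727292875092 q [-40.3498  41.0096  20.6446  93.0045  19.1298  37.1321]
[-0.0493  0.0235  0.0466] [-0.0416 -0.1434  0.0279]
tot mm 139.99999999999997 deg 0.0
{"offset": [[7.7, 0.0, -13.5], [7.7, 0.0, -13.5], [7.7, 0.0, -13.5], [7.7, 0.0, -13.5], [7.7, 0.0, -13.5], [7.7, 0.0, -13.5], [7.7, 0.0, -13.5], [7.7, 0.0, -13.5], [7.7, 0.0, -13.5], [0, 0, 0]], "rot": [[0.0, 0.0, 0.0], [0.0, 0.0, 0.0], [0.0, 0.0, 0.0], [0.0, 0.0, 0.0], [0.0, 0.0, 0.0], [0.0, 0.0, 0.0], [0.0, 0.0, 0.0], [0.0, 0.0, 0.0], [0.0, 0.0, 0.0], [0, 0, 0]]}
```

Gripped (14 mm). Lifting straight up.

>>> {"op": "step_arm", "data": {
  "offset": [
    [7.7,0,-13.5],
    [7.7,0,-13.5],
    [7.7,0,-13.5],
    [7.7,0,-13.5],
    [7.7,0,-13.5],
    [7.7,0,-13.5],
    [7.7,0,-13.5],
    [7.7,0,-13.5],
    [7.7,0,-13.5],
    [0,0,0]
  ],
  "rot": [
    [0,0,0],
    [0,0,0],
    [0,0,0],
    [0,0,0],
    [0,0,0],
    [0,0,0],
    [0,0,0],
    [0,0,0],
    [0,0,0],
    [0,0,0]
  ]
}}

```text
time_s: 5.25
eef_pos: [0.5543, -0.237, 0.2859]
tool_rot: [[-0.13, 0.989, -0.072], [0.858, 0.148, 0.491], [0.497, 0.002, -0.868]]
ft_force: [-0.5, -1.2, -3.1]
gripper_width: 0.0143
```

```bash
python3 - <<'E'
from h import *
s=st(); snap('scene','s1.png')
R=ori(rack,-60); G=place(rack,[[0,.0555,.32]])[0]; T=tcp(G,R); rows(T,R,9)
g=s['eef_pos']-GO*s['tool_rot'][:,2]
# rotate keeping grasp point moving linearly
E
```

```text
t 5.25 p [ 0.5543 -0.237   0.2859] F [-0.4614 -1.2021 -3.1077] T [-0.7331 -0.1517 -0.0439] w 0.01430345786443707 q [-40.3652  39.8771  38.3163 111.7059  19.135   37.1064]
tot mm 38.02175505453297 deg 89.82525360473912
{"offset": [[4.1, -0.0, -0.9], [3.9, -0.0, -1.6], [3.6, -0.0, -2.3], [3.1, -0.0, -2.9], [2.6, -0.0, -3.4], [1.9, -0.0, -3.8], [1.3, -0.0, -4.0], [0.5, -0.0, -4.2], [-0.2, -0.0, -4.2], [0, 0, 0]], "rot": [[0.01, -9.98, -0.01], [0.01, -9.98, -0.01], [0.01, -9.98, -0.01], [0.01, -9.98, -0.01], [0.01, -9.98, -0.01], [0.01, -9.98, -0.01], [0.01, -9.98, -0.01], [0.01, -9.98, -0.01], [0.01, -9.98, -0.01], [0, 0, 0]]}
```

View pics/s1.png

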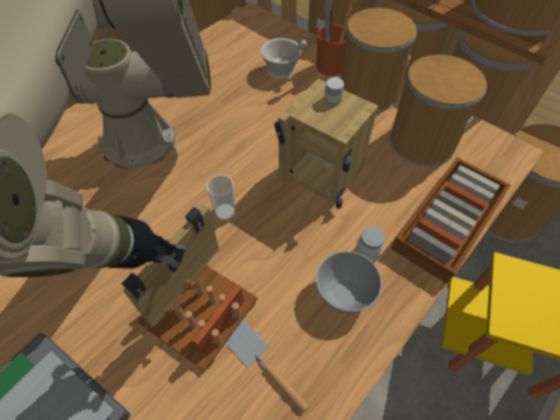

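>>> {"op": "step_arm", "data": {
  "offset": [
    [4.1,0,-0.9],
    [3.9,0,-1.6],
    [3.6,0,-2.3],
    [3.1,0,-2.9],
    [2.6,0,-3.4],
    [1.9,0,-3.8],
    [1.3,0,-4.0],
    [0.5,0,-4.2],
    [-0.2,0,-4.2],
    [0,0,0]
  ],
  "rot": [
    [0,-9,0],
    [0,-9,0],
    [0,-9,0],
    [0,-9,0],
    [0,-9,0],
    [0,-9,0],
    [0,-9,0],
    [0,-9,0],
    [0,-9,0],
    [0,-8.8,0]
  ]
}}

```text
time_s: 6.55
eef_pos: [0.5494, -0.2097, 0.3113]
tool_rot: [[-0.075, 0.989, 0.13], [0.494, 0.15, -0.857], [-0.866, -0.0, -0.499]]
ft_force: [0.6, 0.4, -3.2]
gripper_width: 0.0141
```

```bash
python3 - <<'E'
from h import *
s=st(); snap('scene','s2.png');snap('side','d2.png')
R=ori(rack,-60); G=place(rack,[[0,.0555,.32]])[0]; T=tcp(G,R); s=robot.observe()
print(R.T@(s['eef_pos']-T)*1000, np.degrees(Ro.from_matrix(R.T@s['tool_rot']).as_rotvec()))
im=np.hstack([cv2.resize(cv2.imread('pics/s2.png')[130:380,60:310],(400,400)),cv2.resize(cv2.imread('pics/d2.png')[60:310,240:490],(400,400))]); cv2.imwrite('pics/sd2.png',im)
E
```

```text
t 6.55 p [ 0.5494 -0.2097  0.3113] F [ 0.6459  0.4315 -3.1911] T [1.4933 0.2072 0.0751] w 0.014073023011275922 q [ -3.6636   8.1995 -21.3132  40.2303 -57.8433  66.4173]
[ 4.3985 -2.3403  1.1153] [ 0.0997  0.3304 -0.5583]
```

View pics/sd2.png

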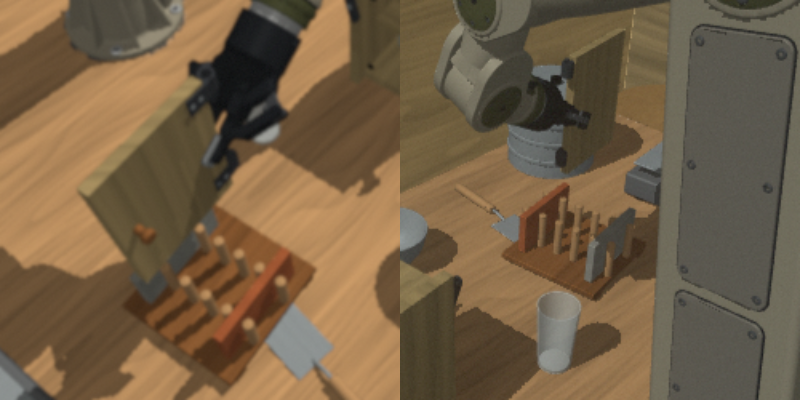

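```bash
python3 - <<'E'
from h import *
R=ori(rack,-60); G=place(rack,[[0,.0555,.20]])[0]; rows(tcp(G,R),R,9)
E
```

```text
tot mm 115.66338345016698 deg 0.656376948354169
{"offset": [[11.0, 0.4, 6.6], [11.0, 0.4, 6.6], [11.0, 0.4, 6.6], [11.0, 0.3, 6.6], [11.0, 0.3, 6.6], [11.0, 0.3, 6.6], [11.0, 0.3, 6.6], [11.0, 0.3, 6.6], [11.1, 0.3, 6.5], [0, 0, 0]], "rot": [[-0.01, -0.04, 0.06], [-0.01, -0.04, 0.06], [-0.01, -0.04, 0.06], [-0.01, -0.04, 0.06], [-0.01, -0.04, 0.06], [-0.01, -0.04, 0.06], [-0.01, -0.04, 0.06], [-0.01, -0.04, 0.06], [-0.01, -0.04, 0.06], [0, 0, 0]]}
```

>>> {"op": "step_arm", "data": {
  "offset": [
    [11.0,0.3,6.6],
    [11.0,0.3,6.6],
    [11.0,0.3,6.6],
    [11.0,0.3,6.6],
    [11.0,0.3,6.6],
    [11.0,0.3,6.6],
    [11.0,0.2,6.6],
    [11.0,0.2,6.6],
    [11.0,0.1,6.6],
    [0,0,0]
  ],
  "rot": [
    [0,-0.3,0.5],
    [0,0,0],
    [0,0,0],
    [0,0,0],
    [0,0,0],
    [0,0,0],
    [0,0,0],
    [0,0,0],
    [0,0,0],
    [0,0,0]
  ]
}}

```text
time_s: 7.9
eef_pos: [0.5526, -0.2126, 0.1951]
tool_rot: [[-0.067, 0.99, 0.127], [0.493, 0.144, -0.858], [-0.868, 0.005, -0.497]]
ft_force: [0.6, 0.3, -2.8]
gripper_width: 0.0141
```

```bash
python3 - <<'E'
from h import *
s=st(); i1=snap('scene','s3.png');i2=snap('side','d3.png'); s=robot.observe()
R=ori(rack,-60); G=place(rack,[[0,.0555,.20]])[0]; T=tcp(G,R)
print(R.T@(s['eef_pos']-T)*1000, np.degrees(Ro.from_matrix(R.T@s['tool_rot']).as_rotvec()))
im=np.hstack([cv2.resize(cv2.imread('pics/s3.png')[180:380,90:290],(400,400),interpolation=2),cv2.resize(cv2.imread('pics/d3.png')[80:280,270:470],(400,400),interpolation=2)]); cv2.imwrite('pics/sd3.png',im)
# predicted door points: door upright at grasp
g=Rz(-rack[2])@(s['eef_pos']-GO*s['tool_rot'][:,2]-[rack[0],rack[1],0]); print('grasp in rack',g)
for nm,(x,y,z) in {'top latch fr':(-77.5,-7.5,205),'foot latch fr':(-77.5,-7.5,0),'top hinge fr':(77.5,-7.5,205),'knob':(-55,-28.5,102.5),'foot hinge fr':(77.5,-7.5,0)}.items():
    L=[g[0]-y/1e3, g[1]+(x-63.5)/1e3, g[2]+(z-100)/1e3]; w=place(rack,[L])
    print(nm,((proj('scene',w)[0]-[90,180])*2).round(),((proj('side',w)[0]-[270,80])*2+[400,0]).round())
G=place(rack,[[0,.0555,.122]])[0]; rows(tcp(G,R),R,8)
E
```

```text
t 7.9 p [ 0.5526 -0.2126  0.1951] F [ 0.5633  0.306  -2.7604] T [ 1.409   0.2663 -0.0131] w 0.014148897434230121 q [ -3.9133  15.3748 -30.8276  23.3259 -57.932   66.5554]
[-7.203   3.149   0.2901] [ 0.0345 -0.2246  0.523 ]
grasp in rack [0.0032 0.0517 0.206 ]
top latch fr [ 95. 218.] [602.  69.]
foot latch fr [153. 301.] [587. 193.]
top hinge fr [217.  85.] [543. 108.]
knob [161. 256.] [574. 135.]
foot hinge fr [248. 185.] [532. 238.]
tot mm 84.23997036597889 deg 0.5702079971873514
{"offset": [[9.4, -0.5, 4.8], [9.4, -0.5, 4.8], [9.4, -0.5, 4.8], [9.4, -0.4, 4.8], [9.4, -0.4, 4.8], [9.3, -0.4, 4.8], [9.3, -0.4, 4.8], [9.3, -0.4, 4.8], [0, 0, 0], [0, 0, 0]], "rot": [[-0.0, 0.03, -0.07], [-0.0, 0.03, -0.07], [-0.0, 0.03, -0.07], [-0.0, 0.03, -0.07], [-0.0, 0.03, -0.07], [-0.0, 0.03, -0.07], [-0.0, 0.03, -0.07], [-0.0, 0.03, -0.07], [0, 0, 0], [0, 0, 0]]}
```

View pics/sd3.png

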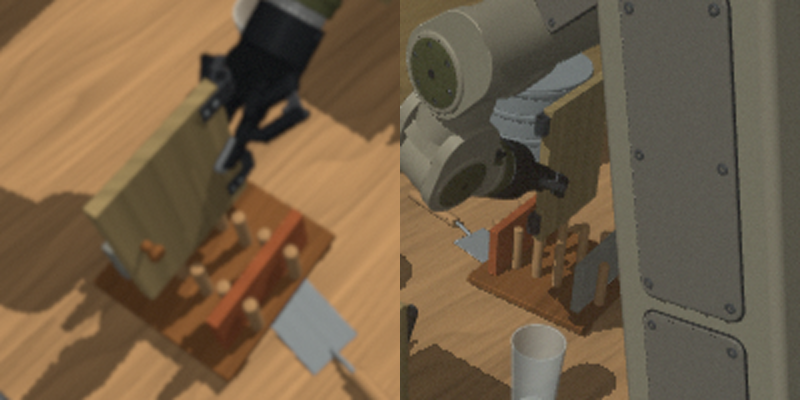

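>>> {"op": "step_arm", "data": {
  "offset": [
    [9.4,-1.6,4.8],
    [9.4,-1.5,4.8],
    [9.4,0,4.8],
    [9.3,0,4.8],
    [0,0,0],
    [0,0,0],
    [0,0,0],
    [0,0,0],
    [0,0,0],
    [0,0,0]
  ],
  "rot": [
    [0,0.2,-0.5],
    [0,0,0],
    [0,0,0],
    [0,0,0],
    [0,0,0],
    [0,0,0],
    [0,0,0],
    [0,0,0],
    [0,0,0],
    [0,0,0]
  ]
}}

```text
time_s: 9.25
eef_pos: [0.5501, -0.2111, 0.1547]
tool_rot: [[-0.074, 0.989, 0.129], [0.494, 0.148, -0.857], [-0.866, 0.0, -0.5]]
ft_force: [0.3, -0.3, -3.6]
gripper_width: 0.0144
```

```bash
python3 - <<'E'
from h import *
s=st()
R=ori(rack,-60); G=place(rack,[[0,.0555,.122]])[0]; T=tcp(G,R)
print(R.T@(s['eef_pos']-T)*1000, np.degrees(Ro.from_matrix(R.T@s['tool_rot']).as_rotvec()))
rows(T,R,6)
E
```

```text
t 9.25 p [ 0.5501 -0.2111  0.1547] F [ 0.3033 -0.3215 -3.5868] T [1.462  0.2625 0.0403] w 0.01439886799353551 q [ -3.8141  18.3268 -33.7581  17.5769 -57.7882  66.36  ]
[-37.2841   0.0629 -19.5422] [ 0.0245 -0.012   0.0323]
tot mm 42.09515846539583 deg 0.04229647691073519
{"offset": [[6.2, -0.0, 3.3], [6.2, -0.0, 3.3], [6.2, -0.0, 3.3], [6.2, -0.0, 3.3], [6.2, -0.0, 3.3], [6.2, -0.0, 3.3], [0, 0, 0], [0, 0, 0], [0, 0, 0], [0, 0, 0]], "rot": [[-0.0, 0.0, -0.01], [-0.0, 0.0, -0.01], [-0.0, 0.0, -0.01], [-0.0, 0.0, -0.01], [-0.0, 0.0, -0.01], [-0.0, 0.0, -0.01], [0, 0, 0], [0, 0, 0], [0, 0, 0], [0, 0, 0]]}
```

>>> {"op": "step_arm", "data": {
  "offset": [
    [6.2,0,3.3],
    [6.2,0,3.3],
    [6.2,0,3.3],
    [6.2,0,3.3],
    [6.2,0,3.3],
    [4,0,2.1],
    [2.2,0,1.2],
    [0,0,0],
    [0,0,0],
    [0,0,0]
  ],
  "rot": [
    [0,0,0],
    [0,0,0],
    [0,0,0],
    [0,0,0],
    [0,0,0],
    [0,0,0],
    [0,0,0],
    [0,0,0],
    [0,0,0],
    [0,0,0]
  ]
}}

```text
time_s: 10.5
eef_pos: [0.5501, -0.2096, 0.1128]
tool_rot: [[-0.074, 0.989, 0.129], [0.494, 0.148, -0.857], [-0.866, 0.001, -0.5]]
ft_force: [0.4, 0.1, -3.0]
gripper_width: 0.0143
```

```bash
python3 - <<'E'
from h import *
s=st(); i1=snap('scene','s4.png');i2=snap('side','d4.png'); 
R=ori(rack,-60); G=place(rack,[[0,.0555,.122]])[0]; T=tcp(G,R)
print(R.T@(s['eef_pos']-T)*1000)
im=np.hstack([cv2.resize(cv2.imread('pics/s4.png')[180:380,90:290],(400,400),interpolation=2),cv2.resize(cv2.imread('pics/d4.png')[80:280,270:470],(400,400),interpolation=2)]); cv2.imwrite('pics/sd4.png',im)
E
```

```text
t 10.5 p [ 0.5501 -0.2096  0.1128] F [ 0.4365  0.0554 -2.994 ] T [1.4432 0.2352 0.0222] w 0.01432409522701885 q [ -3.6533  22.1897 -35.9775  11.7112 -57.8455  66.6424]
[-0.2542  0.2189  0.199 ]
```

View pics/sd4.png

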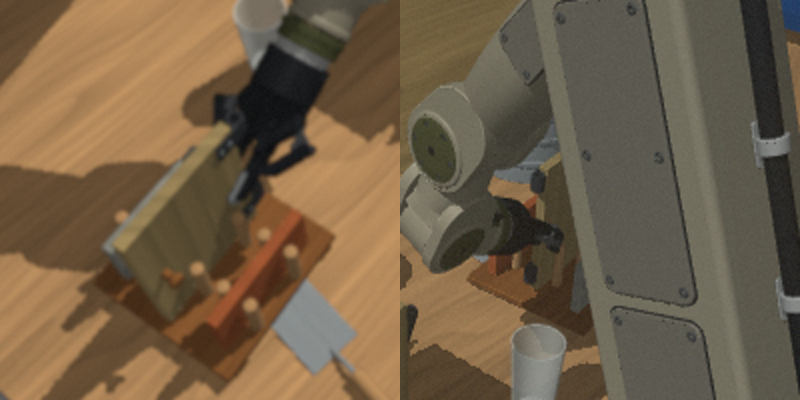

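>>> {"op": "step_arm", "data": {
  "offset": [
    [1.2,0,0.7],
    [0,0,0],
    [0,0,0],
    [0,0,0],
    [0,0,0],
    [0,0,0],
    [0,0,-8],
    [0,0,-16],
    [0,0,-20],
    [0,0,-20]
  ],
  "rot": [
    [0,0,0],
    [0,0,0],
    [0,0,0],
    [0,0,0],
    [0,0,0],
    [0,0,0],
    [0,0,0],
    [0,0,0],
    [0,0,0],
    [0,0,0]
  ],
  "fingers": 0.5
}}

```text
time_s: 11.85
eef_pos: [0.5415, -0.154, 0.1437]
tool_rot: [[-0.074, 0.989, 0.129], [0.494, 0.148, -0.857], [-0.866, 0.0, -0.5]]
ft_force: [-0.6, 0.0, -0.7]
gripper_width: 0.0425
```

```bash
python3 - <<'E'
from h import *
s=st(); i1=snap('scene','s5.png');i2=snap('side','d5.png'); 
im=np.hstack([cv2.resize(cv2.imread('pics/s5.png')[180:380,90:290],(400,400),interpolation=2),cv2.resize(cv2.imread('pics/d5.png')[80:280,270:470],(400,400),interpolation=2)]); cv2.imwrite('pics/sd5.png',im)
# go to above top: G above door center y=-.010
for nm,(x,y,z) in {'top latch fr':(-77.5,-7.5,205),'foot latch fr':(-77.5,-7.5,0),'top hinge fr':(77.5,-7.5,205),'knob':(-55,-28.5,102.5),'foot hinge fr':(77.5,-7.5,0)}.items():
    L=[-y/1e3, -.008+x/1e3, .02+z/1e3]; w=place(rack,[L])
    print(nm,((proj('scene',w)[0]-[90,180])*2).round(),((proj('side',w)[0]-[270,80])*2+[400,0]).round())
E
```

```text
t 11.85 p [ 0.5415 -0.154   0.1437] F [-0.6058  0.045  -0.7222] T [ 0.7283  0.1702 -0.0318] w 0.042545704176138836 q [  2.621   20.7847 -30.7238  28.3684 -59.49    78.3003]
top latch fr [123. 252.] [596. 125.]
foot latch fr [171. 321.] [583. 241.]
top hinge fr [231. 127.] [538. 168.]
knob [180. 283.] [569. 187.]
foot hinge fr [257. 213.] [529. 288.]
```

View pics/sd5.png

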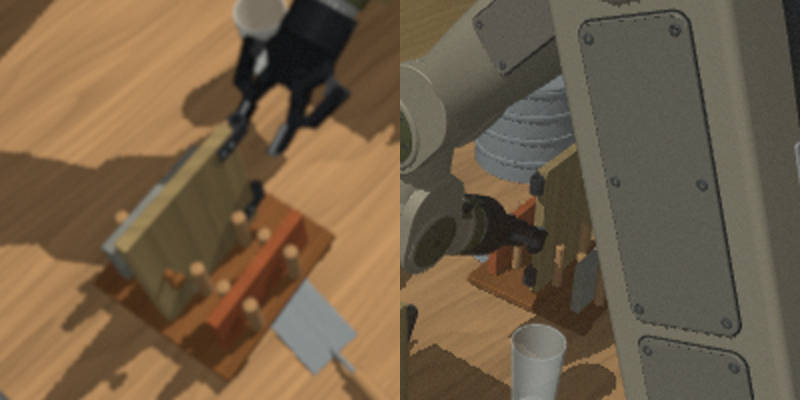

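```bash
python3 - <<'E'
from h import *
s=robot.observe(); print(Rz(-rack[2])@(s['eef_pos']-[rack[0],rack[1],0]))
R=ori(rack,0); T=place(rack,[[0,.10,.335]])[0]; rows(T,R,9)
E
```

```text
[0.0012 0.0958 0.1444]
tot mm 190.6747103827399 deg 60.0263701114665
{"offset": [[-18.1, -0.1, -11.0], [-16.7, -0.1, -13.0], [-15.1, -0.1, -14.9], [-13.3, -0.1, -16.5], [-11.2, -0.1, -18.0], [-9.1, -0.1, -19.1], [-6.8, -0.1, -20.1], [-4.4, -0.1, -20.7], [-2.0, -0.1, -21.1], [0, 0, 0]], "rot": [[0.01, 6.67, 0.0], [0.01, 6.67, 0.0], [0.01, 6.67, 0.0], [0.01, 6.67, 0.0], [0.01, 6.67, 0.0], [0.01, 6.67, 0.0], [0.01, 6.67, 0.0], [0.01, 6.67, 0.0], [0.01, 6.67, 0.0], [0, 0, 0]]}
```

>>> {"op": "step_arm", "data": {
  "offset": [
    [-18.0,0,-25.0],
    [-16.7,0,-13.0],
    [-15.1,0,-14.9],
    [-13.3,0,-16.5],
    [-11.2,0,-18.0],
    [-9.1,0,-19.1],
    [-6.8,0,-20.1],
    [-4.4,0,-20.7],
    [-2.0,0,-21.1],
    [0,0,0]
  ],
  "rot": [
    [0,6.67,0],
    [0,6.67,0],
    [0,6.67,0],
    [0,6.67,0],
    [0,6.67,0],
    [0,6.67,0],
    [0,6.67,0],
    [0,6.67,0],
    [0,6.67,0],
    [0,0,0]
  ]
}}

```text
time_s: 13.2
eef_pos: [0.5402, -0.1413, 0.3411]
tool_rot: [[-0.145, 0.989, 0.002], [0.989, 0.145, -0.001], [-0.001, 0.002, -1.0]]
ft_force: [1.2, 0.6, 0.2]
gripper_width: 0.0429
```

```bash
python3 - <<'E'
from h import *
s=st(); im=snap('wrist','w3.png'); s=robot.observe()
print(Rz(-rack[2])@(s['eef_pos']-[rack[0],rack[1],0]))
for z in (.226,.206,.072): print(projw(place(cab,[[0,0,z]]),s['eef_pos'],s['tool_rot']))
for x in (-77.5,77.5):
  for y in (-7.5,7.5): print('top',x,y,projw(place(rack,[[-y/1e3,-.008+x/1e3,.225]]),s['eef_pos'],s['tool_rot']))
R=ori(rack,0); T=place(rack,[[0,-.010,.29]])[0]; rows(T,R,7)
E
```

```text
t 13.2 p [ 0.5402 -0.1413  0.3411] F [1.1685 0.611  0.1834] T [-0.0254 -0.0217 -0.0398] w 0.04288172272314833 q [-22.8833  15.819   15.0037  89.0474  -0.0171  58.7644]
[0.0004 0.1091 0.3401]
[[ 421.2142 -114.5141]]
[[ 414.4344 -104.3073]]
[[380.1709 -51.0145]]
top -77.5 -7.5 [[287.0627 378.9572]]
top -77.5 7.5 [[273.1652 378.9752]]
top 77.5 -7.5 [[288.5174 248.9099]]
top 77.5 7.5 [[270.9745 248.9392]]
tot mm 129.24030737914137 deg 0.17083070512031331
{"offset": [[-17.0, -0.0, 7.2], [-17.0, -0.0, 7.2], [-17.0, -0.0, 7.2], [-17.0, -0.0, 7.2], [-17.0, -0.0, 7.2], [-17.0, -0.0, 7.2], [-17.0, -0.0, 7.2], [0, 0, 0], [0, 0, 0], [0, 0, 0]], "rot": [[0.0, 0.01, -0.02], [0.0, 0.01, -0.02], [0.0, 0.01, -0.02], [0.0, 0.01, -0.02], [0.0, 0.01, -0.02], [0.0, 0.01, -0.02], [0.0, 0.01, -0.02], [0, 0, 0], [0, 0, 0], [0, 0, 0]]}
```

View pics/w3.png

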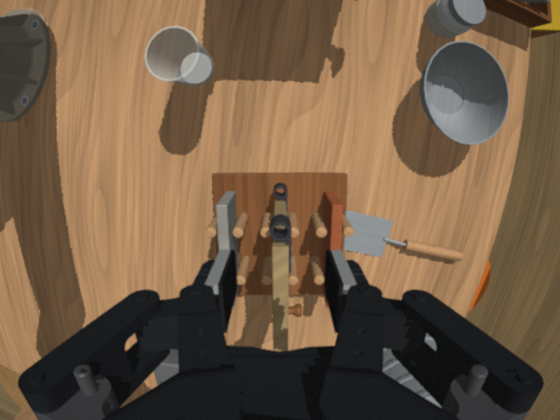

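```bash
python3 - <<'E'
import cv2
im=cv2.imread('pics/w3.png'); cv2.imwrite('pics/c6.png',cv2.resize(im[175:315,230:330],None,fx=5,fy=4.2,interpolation=cv2.INTER_CUBIC))
E
```

```text
(no output)
```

View pics/c6.png

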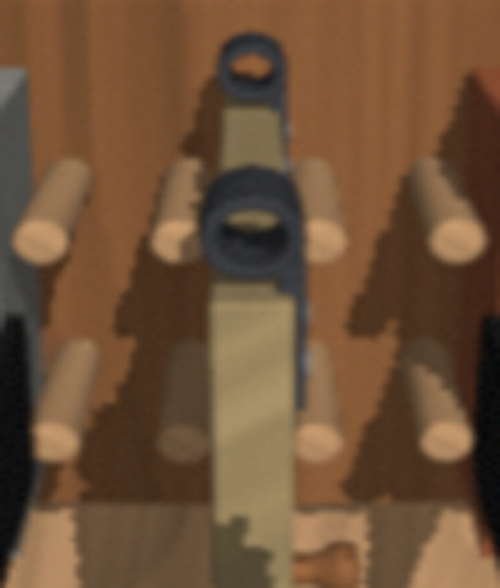

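>>> {"op": "step_arm", "data": {
  "offset": [
    [-17.0,0,7.2],
    [-17.0,0,7.2],
    [-17.0,0,7.2],
    [-17.0,0,7.2],
    [-17.0,0,7.2],
    [-17.0,0,7.2],
    [-17.0,0,7.2],
    [0,0,0],
    [0,0,0],
    [0,0,0]
  ],
  "rot": [
    [0,0,0],
    [0,0,0],
    [0,0,0],
    [0,0,0],
    [0,0,0],
    [0,0,0],
    [0,0,0],
    [0,0,0],
    [0,0,0],
    [0,0,0]
  ],
  "fingers": 1
}}

```text
time_s: 14.5
eef_pos: [0.557, -0.2558, 0.2907]
tool_rot: [[-0.149, 0.989, 0.001], [0.989, 0.149, 0.0], [0.0, 0.001, -1.0]]
ft_force: [-0.6, 0.2, -0.3]
gripper_width: 0.0851
```

```bash
python3 - <<'E'
from h import *
s=st(); im=snap('wrist','w4.png'); s=robot.observe(); np.savez('w4.npz',p=s['eef_pos'],R=s['tool_rot'])
print(Rz(-rack[2])@(s['eef_pos']-[rack[0],rack[1],0]))
for nm,(x,y,z) in {'hi sock top':(89.5,0,200),'lo sock top':(89.5,0,46),'top hinge fr':(77.5,-7.5,205),'top hinge bk':(77.5,7.5,205),'top mid fr':(0,-7.5,205),'top mid bk':(0,7.5,205),'foot':(77.5,0,0)}.items():
    print(nm,projw(place(rack,[[-y/1e3,-.008+x/1e3,.02+z/1e3]]),s['eef_pos'],s['tool_rot']).round(1))
cv2.imwrite('pics/c7.png',cv2.resize(cv2.imread('pics/w4.png')[60:260,200:360],None,fx=3.5,fy=3,interpolation=cv2.INTER_CUBIC))
E
```

```text
t 14.5 p [ 0.557  -0.2558  0.2907] F [-0.643   0.1588 -0.2642] T [-0.0167  0.0134  0.0215] w 0.0850651534835578 q [-32.176   22.0373  16.7501  84.6851   0.0258  49.2561]
[ 0.0002 -0.0076  0.2908]
hi sock top [[279.8  87.9]]
lo sock top [[279.9 101.7]]
top hinge fr [[291.7 105.9]]
top hinge bk [[267.9 105.8]]
top mid fr [[290.9 223.4]]
top mid bk [[268.6 223.4]]
foot [[279.9 113.2]]
```

View pics/c7.png

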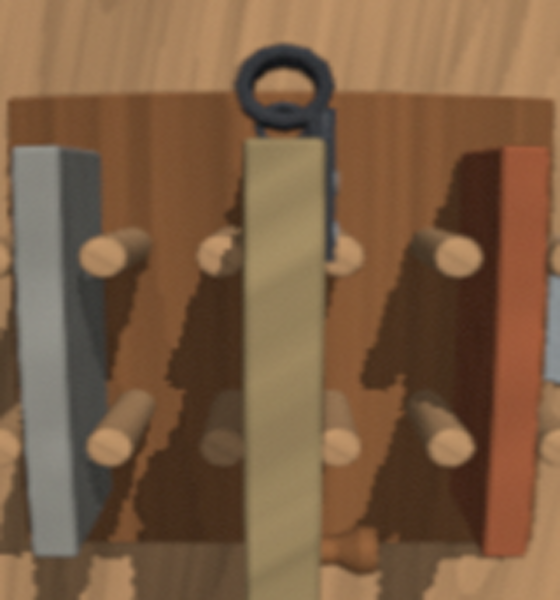

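View pics/w4.png

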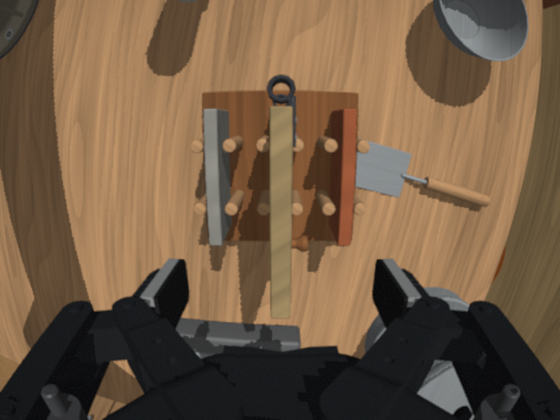

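>>> {"op": "step_arm", "data": {
  "offset": [
    [-1.1,0.6,14],
    [0,0,14],
    [0,0,14],
    [0,0,14],
    [0,0,14],
    [0,0,14],
    [0,0,10],
    [0,0,6],
    [0,0,0],
    [0,0,0]
  ],
  "rot": [
    [0,0,0],
    [0,0,0],
    [0,0,0],
    [0,0,0],
    [0,0,0],
    [0,0,0],
    [0,0,0],
    [0,0,0],
    [0,0,0],
    [0,0,0]
  ],
  "fingers": 1
}}

```text
time_s: 15.8
eef_pos: [0.5579, -0.2574, 0.1907]
tool_rot: [[-0.148, 0.989, 0.001], [0.989, 0.148, -0.0], [-0.0, 0.001, -1.0]]
ft_force: [-0.5, -0.5, -0.5]
gripper_width: 0.0852
```

>>> {"op": "step_arm", "data": {
  "offset": [
    [0,0,0],
    [0,0,0],
    [0,0,0],
    [0,0,0],
    [0,0,0],
    [0,0,0],
    [0,0,0],
    [0,0,0],
    [0,0,0],
    [0,0,0]
  ],
  "rot": [
    [0,0,0],
    [0,0,0],
    [0,0,0],
    [0,0,0],
    [0,0,0],
    [0,0,0],
    [0,0,0],
    [0,0,0],
    [0,0,0],
    [0,0,0]
  ],
  "fingers": 0
}}

```text
time_s: 17.05
eef_pos: [0.5577, -0.2573, 0.1904]
tool_rot: [[-0.148, 0.989, 0.0], [0.989, 0.148, 0.0], [0.0, 0.0, -1.0]]
ft_force: [0.5, -0.6, 2.9]
gripper_width: 0.0143
```

```bash
python3 - <<'E'
from h import *
s=st(); im=snap('wrist','w5.png'); s=robot.observe(); np.savez('w5.npz',p=s['eef_pos'],R=s['tool_rot'])
print(Rz(-rack[2])@(s['eef_pos']-[rack[0],rack[1],0]), s['tool_rot'])
for nm,(x,y,z) in {'hi sock top':(89.5,0,200),'hi sock mouth':(89.5,0,176),'lo sock top':(89.5,0,46),'top hinge fr':(77.5,-7.5,205),'top hinge bk':(77.5,7.5,205),'foot':(77.5,0,0)}.items():
    print(nm,projw(place(rack,[[.0008-y/1e3,-.0087+x/1e3,.02+z/1e3]]),s['eef_pos'],s['tool_rot']).round(1))
cv2.imwrite('pics/c8.png',cv2.resize(cv2.imread('pics/w5.png')[0:160,200:360],None,fx=5,fy=3.7,interpolation=cv2.INTER_CUBIC))
E
```

```text
t 17.05 p [ 0.5577 -0.2573  0.1904] F [ 0.4558 -0.6309  2.8795] T [-0.0662 -0.0452  0.0212] w 0.014274720737328732 q [-32.2601  23.0841   4.3125  71.217    0.0176  49.2126]
[ 0.0007 -0.0093  0.1903] [[-0.1483  0.9889  0.0003]
 [ 0.9889  0.1483  0.0002]
 [ 0.0001  0.0003 -1.    ]]
hi sock top [[280.4  56.4]]
hi sock mouth [[280.3  67.5]]
lo sock top [[280.3  93.4]]
top hinge fr [[303.4  89.1]]
top hinge bk [[257.3  89.1]]
foot [[280.3 109.8]]
```

View pics/c8.png

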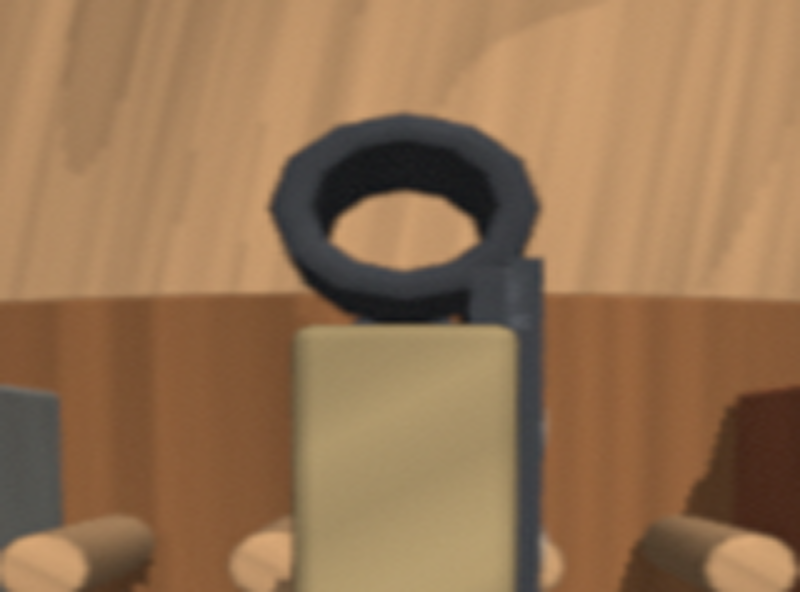

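```bash
python3 - <<'E'
from h import *
s=robot.observe(); R=s['tool_rot']; print(R.T@(np.array([.6463,.0663,.315])-s['eef_pos'])*1000)
E
```

```text
[ 306.9107  135.6324 -124.5973]
```

>>> {"op": "step_arm", "data": {
  "offset": [
    [0,0,-10],
    [0,0,-20],
    [0,0,-24],
    [0,0,-24],
    [0,0,-24],
    [0,0,-22],
    [16,7,0],
    [25,11,0],
    [31,14,0],
    [31,14,0]
  ],
  "rot": [
    [0,0,0],
    [0,0,0],
    [0,0,0],
    [0,0,0],
    [0,0,0],
    [0,0,0],
    [0,0,0],
    [0,0,0],
    [0,0,0],
    [0,0,0]
  ]
}}

```text
time_s: 18.35
eef_pos: [0.5875, -0.1463, 0.3126]
tool_rot: [[-0.149, 0.989, -0.003], [0.989, 0.149, 0.002], [0.002, -0.002, -1.0]]
ft_force: [0.3, -0.5, -3.1]
gripper_width: 0.0143
```

>>> {"op": "step_arm", "data": {
  "offset": [
    [31,14,0],
    [31,14,0],
    [31,13,0],
    [31,13,0],
    [31,13,0],
    [26,12,0],
    [15,7,0],
    [7,3,0],
    [0,0,0],
    [0,0,0]
  ],
  "rot": [
    [0,0,0],
    [0,0,0],
    [0,0,0],
    [0,0,0],
    [0,0,0],
    [0,0,0],
    [0,0,0],
    [0,0,0],
    [0,0,0],
    [0,0,0]
  ]
}}

```text
time_s: 19.6
eef_pos: [0.6456, 0.0645, 0.3143]
tool_rot: [[-0.147, 0.989, -0.0], [0.989, 0.147, 0.0], [0.0, -0.0, -1.0]]
ft_force: [0.5, 0.3, -2.0]
gripper_width: 0.0142
```

```bash
python3 - <<'E'
from h import *
s=st(); im=snap('wrist','w6.png'); snap('scene','s6.png'); s=robot.observe(); np.savez('w6.npz',p=s['eef_pos'],R=s['tool_rot']); print(s['tool_rot'])
for z in (.226,.216,.206,.18,.072,.052,.026): print(z,projw(place(cab,[[0,0,z]]),s['eef_pos'],s['tool_rot']).round(1))
cv2.imwrite('pics/c9.png',cv2.resize(cv2.imread('pics/w6.png')[0:150,190:350],None,fx=5,fy=4,interpolation=cv2.INTER_CUBIC))
E
```

```text
t 19.6 p [0.6456 0.0645 0.3143] F [ 0.4823  0.257  -1.9905] T [-0.0248 -0.0256 -0.0052] w 0.014242200982091552 q [-1.383  26.9545 27.5162 90.5724  0.0032 80.1534]
[[-0.147   0.9891  0.0002]
 [ 0.9891  0.147   0.0002]
 [ 0.0002  0.0002 -1.    ]]
0.226 [[281.3  31.9]]
0.216 [[281.2  35.4]]
0.206 [[281.2  38.7]]
0.18 [[281.1  46.1]]
0.072 [[280.9  66.7]]
0.052 [[280.8  69.3]]
0.026 [[280.8  72.4]]
```

View pics/c9.png

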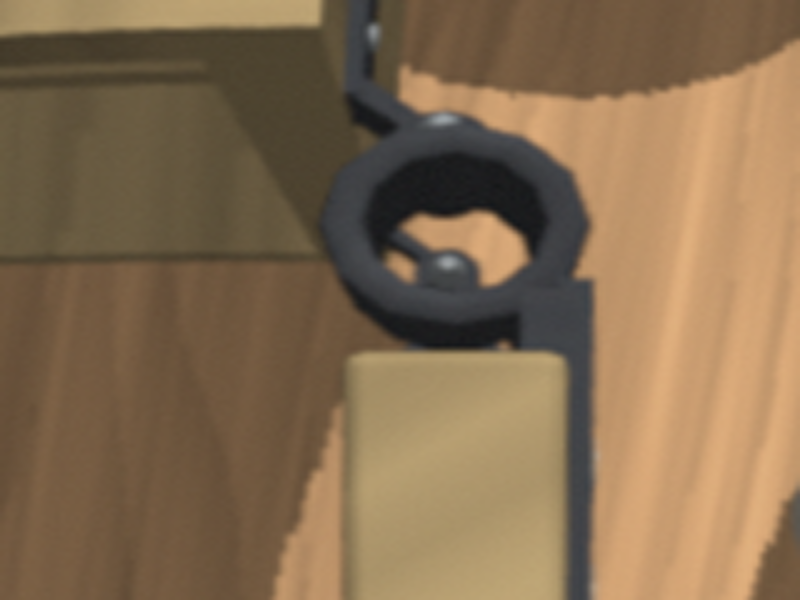

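View pics/w6.png

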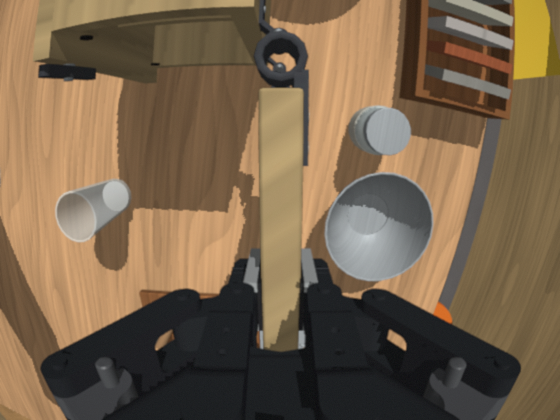

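View pics/s6.png

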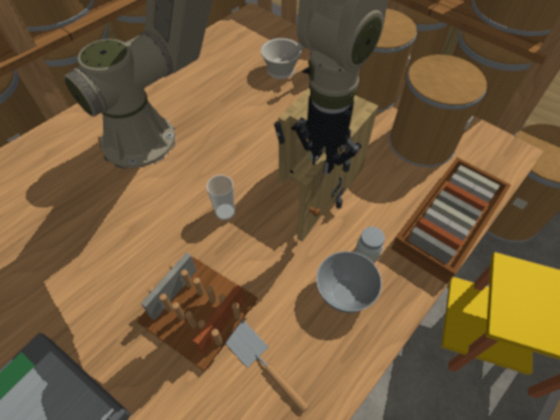

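```bash
python3 - <<'E'
from h import *
d=np.load('w6.npz'); p,R=d['p'],d['R']
def f(q):
    a=projw([[q[0],q[1],.072],[q[0],q[1],.226]],p,R)
    return [a[0,0]-279.0,a[0,1]-67.1,a[1,0]-278.6]
r=least_squares(f,[.627,.195]); print(r.x,r.fun,'cab est',cab[:2])
P=np.r_[r.x,.052]; t=R.T@(P-p)*1000; print('pin in tool',t)
s1=projw(p+R@np.array([.0902,.0002,-.0297]),p,R); print('sock pred px',s1)
print('needed shift tool', t-[90.3,.2,0])
E
```

```text
[0.6251 0.1945] [ 0.1948 -0.0001 -0.1175] cab est [0.6269 0.1953]
pin in tool [131.624   -1.2945 262.4881]
sock pred px [[280.7233  56.0601]]
needed shift tool [ 41.324   -1.4945 262.4881]
```

>>> {"op": "step_arm", "data": {
  "offset": [
    [0,0,10],
    [0,0,18],
    [0,0,20],
    [0,0,14],
    [0,-1.5,7],
    [8,0,0],
    [14,0,0],
    [12,0,0],
    [7.3,0,0],
    [0,0,0]
  ],
  "rot": [
    [0,0,0],
    [0,0,0],
    [0,0,0],
    [0,0,0],
    [0,0,0],
    [0,0,0],
    [0,0,0],
    [0,0,0],
    [0,0,0],
    [0,0,0]
  ]
}}

```text
time_s: 20.95
eef_pos: [0.6381, 0.107, 0.2456]
tool_rot: [[-0.15, 0.989, 0.0], [0.989, 0.15, 0.0], [0.0, 0.0, -1.0]]
ft_force: [0.2, 0.1, -3.7]
gripper_width: 0.0143
```

```bash
python3 - <<'E'
from h import *
s=st(); im=snap('wrist','w7.png'); s=robot.observe(); np.savez('w7.npz',p=s['eef_pos'],R=s['tool_rot'])
P=np.array([.6251,.1945,.052]); print('pin in tool',s['tool_rot'].T@(P-s['eef_pos'])*1000)
print(projw([[.6251,.1945,.226],[.6251,.1945,.072],[.6251,.1945,.206]],s['eef_pos'],s['tool_rot']))
cv2.imwrite('pics/c10.png',cv2.resize(cv2.imread('pics/w7.png')[20:110,230:330],None,fx=8,fy=6.6,interpolation=cv2.INTER_CUBIC))
E
```

```text
t 20.95 p [0.6381 0.107  0.2456] F [ 0.2116  0.1054 -3.6813] T [-0.025   0.0161 -0.0324] w 0.01431942097620529 q [ 2.4082 26.1783 16.7467 80.5443  0.0183 83.796 ]
pin in tool [ 89.009    0.1544 193.46  ]
[[280.632   77.7724]
 [280.436   98.6933]
 [280.5878  82.469 ]]
```

View pics/c10.png

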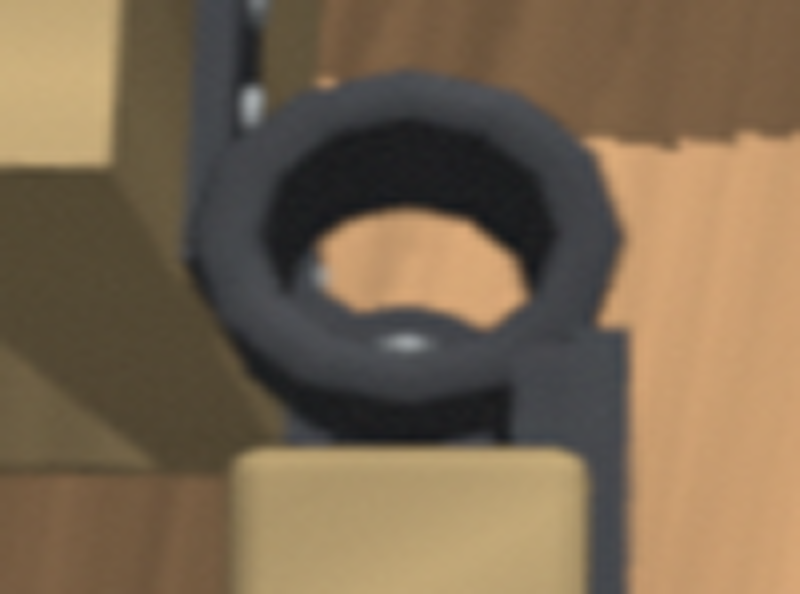

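>>> {"op": "step_arm", "data": {
  "offset": [
    [-1,0,5],
    [0,0,5],
    [0,0,5],
    [0,0,5],
    [0,0,5],
    [0,0,4],
    [0,0,4],
    [0,0,0],
    [0,0,0],
    [0,0,0]
  ],
  "rot": [
    [0,0,0],
    [0,0,0],
    [0,0,0],
    [0,0,0],
    [0,0,0],
    [0,0,0],
    [0,0,0],
    [0,0,0],
    [0,0,0],
    [0,0,0]
  ]
}}

```text
time_s: 22.25
eef_pos: [0.6385, 0.1051, 0.2126]
tool_rot: [[-0.148, 0.989, 0.001], [0.989, 0.148, 0.0], [0.0, 0.001, -1.0]]
ft_force: [-0.3, 0.3, -2.8]
gripper_width: 0.0142
```

```bash
python3 - <<'E'
from h import *
s=st(); im=snap('wrist','w8.png'); snap('scene','s8.png'); s=robot.observe()
P=np.array([.6251,.1945,.052]); print('pin in tool',s['tool_rot'].T@(P-s['eef_pos'])*1000)
a=cv2.resize(cv2.imread('pics/w8.png')[20:110,230:330],(440,400),interpolation=2)
b=cv2.resize(cv2.imread('pics/s8.png')[130:220,280:370],(360,400),interpolation=2)
cv2.imwrite('pics/c11.png',np.hstack([a,b]))
E
```

```text
t 22.25 p [0.6385 0.1051 0.2126] F [-0.3431  0.3363 -2.8007] T [-0.0372 -0.0099  0.0179] w 0.014211475758668903 q [ 2.2313 26.4482 12.5842 76.1035  0.0224 83.7033]
pin in tool [ 90.3743   0.0417 160.5407]
```

View pics/c11.png

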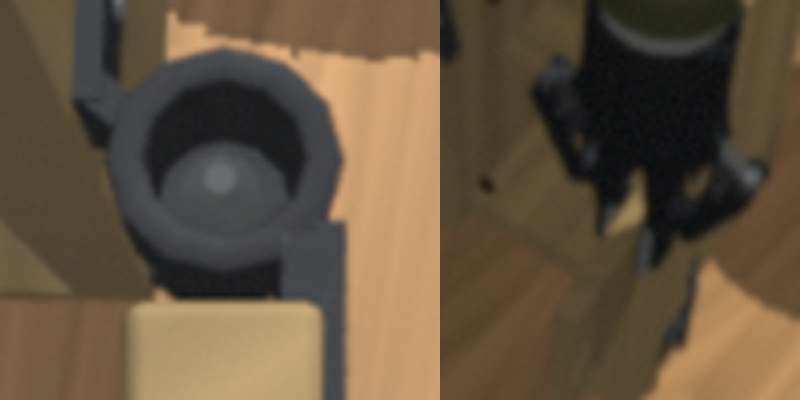

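>>> {"op": "step_arm", "data": {
  "offset": [
    [0,0,3],
    [0,0,3],
    [0,0,3],
    [0,0,1.5],
    [0,0,1],
    [0,0,1],
    [0,0,0],
    [0,0,0],
    [0,0,0],
    [0,0,0]
  ],
  "rot": [
    [0,0,0],
    [0,0,0],
    [0,0,0],
    [0,0,0],
    [0,0,0],
    [0,0,0],
    [0,0,0],
    [0,0,0],
    [0,0,0],
    [0,0,0]
  ]
}}

```text
time_s: 23.6
eef_pos: [0.6384, 0.105, 0.2002]
tool_rot: [[-0.148, 0.989, 0.001], [0.989, 0.148, 0.0], [0.0, 0.001, -1.0]]
ft_force: [-0.3, -0.4, 1.5]
gripper_width: 0.0142
```

```bash
python3 - <<'E'
from h import *
s=st()
E
```

```text
t 23.6 p [0.6384 0.105  0.2002] F [-0.3373 -0.4431  1.5499] T [0.0415 0.2449 0.0686] w 0.014229659065841819 q [ 2.2297 26.6159 11.1162 74.4639  0.023  83.6982]
```

>>> {"op": "step_arm", "data": {
  "offset": [
    [0,0,0],
    [0,0,0],
    [0,0,0],
    [0,0,0],
    [0,0,0],
    [0,0,-5],
    [0,0,-15],
    [0,0,-25],
    [0,0,-25],
    [0,0,-10]
  ],
  "rot": [
    [0,0,0],
    [0,0,0],
    [0,0,0],
    [0,0,0],
    [0,0,0],
    [0,0,0],
    [0,0,0],
    [0,0,0],
    [0,0,0],
    [0,0,0]
  ],
  "fingers": 0.5
}}

```text
time_s: 24.85
eef_pos: [0.6392, 0.1051, 0.2827]
tool_rot: [[-0.148, 0.989, 0.004], [0.989, 0.148, 0.001], [-0.0, 0.004, -1.0]]
ft_force: [-0.7, 1.2, 0.6]
gripper_width: 0.0429
```

```bash
python3 - <<'E'
from h import *
s=st(); im=snap('wrist','w9.png'); snap('side','d9.png'); s=robot.observe(); np.savez('w9.npz',p=s['eef_pos'],R=s['tool_rot'])
for p in ([89.5,0,200],[77.5,-7.5,205],[77.5,7.5,205]):
  P=np.array([.6251,.1945,0])+Rz(rack[2]+np.pi/2)@(np.array(p)-[89.5,0,0])/1e3+[0,0,.03]; print(projw(P,s['eef_pos'],s['tool_rot']))
E
```

```text
t 24.85 p [0.6392 0.1051 0.2827] F [-0.7393  1.2458  0.5584] T [ 0.0175 -0.0129  0.0243] w 0.042915266580664434 q [ 2.229  26.1437 21.8496 85.4732  0.0236 83.6984]
[[279.066   82.3326]]
[[292.1884 101.8675]]
[[265.9347 101.8827]]
```

View pics/w9.png

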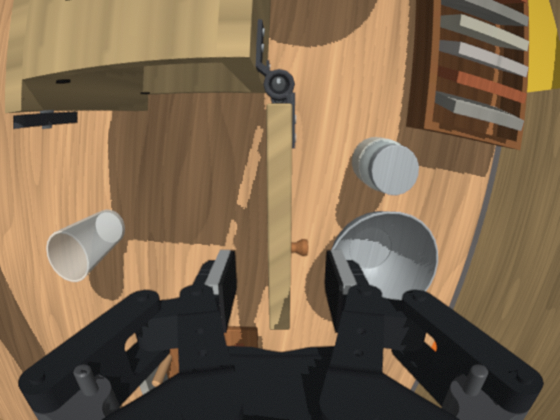

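```bash
python3 - <<'E'
from h import *
d=np.load('w9.npz'); p,R=d['p'],d['R']
for yaw in (.09,.1,.11,.12,.13):
    q=[.6251,.1945,yaw]
    print(yaw,projw(place(q,[[-.016,.01,.25],[-.173,.01,.25],[-.173,-.0115,.25],[-.191,-.0115,.25],[-.182,-.0235,.242],[-.182,-.0235,.178]]),p,R).round(0).tolist())
cv2.imwrite('pics/c12.png',cv2.resize(cv2.imread('pics/w9.png')[50:150,0:280],None,fx=2.8,fy=5.5,interpolation=cv2.INTER_CUBIC))
# move: above start
q=[.6251,.1945,.1]
def C(phi,dd,r=.115,z=.19):
    f=np.radians(phi); return place(q,[[-r*np.cos(f)+(.0075+dd)*np.sin(f),-r*np.sin(f)-(.0075+dd)*np.cos(f),z]])[0]
T=C(93,.035); s=robot.observe(); print(s['tool_rot'].T@(T-s['eef_pos'])*1000)
E
```

```text
0.09 [[250.0, 58.0], [21.0, 77.0], [20.0, 108.0], [4.0, 110.0], [19.0, 126.0], [68.0, 122.0]]
0.1 [[250.0, 59.0], [21.0, 79.0], [20.0, 111.0], [4.0, 113.0], [19.0, 128.0], [68.0, 124.0]]
0.11 [[249.0, 59.0], [20.0, 82.0], [20.0, 113.0], [4.0, 116.0], [20.0, 131.0], [69.0, 126.0]]
0.12 [[249.0, 59.0], [20.0, 84.0], [20.0, 116.0], [4.0, 118.0], [20.0, 133.0], [69.0, 128.0]]
0.13 [[249.0, 60.0], [20.0, 87.0], [20.0, 118.0], [4.0, 121.0], [20.0, 136.0], [69.0, 130.0]]
[-24.3008  42.1035  91.7757]
```

View pics/c12.png

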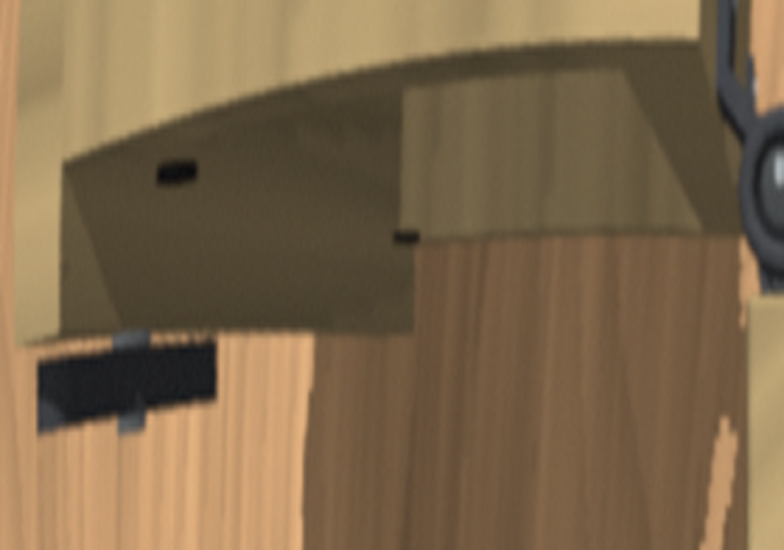

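>>> {"op": "step_arm", "data": {
  "offset": [
    [-8,14,0],
    [-8,14,0],
    [-8.3,14.1,0],
    [0,0,0],
    [0,0,15],
    [0,0,20],
    [0,0,20],
    [0,0,20],
    [0,0,16.8],
    [0,0,0]
  ],
  "rot": [
    [0,0,0],
    [0,0,0],
    [0,0,0],
    [0,0,0],
    [0,0,0],
    [0,0,0],
    [0,0,0],
    [0,0,0],
    [0,0,0],
    [0,0,0]
  ],
  "fingers": 0
}}

```text
time_s: 26.2
eef_pos: [0.6816, 0.0876, 0.186]
tool_rot: [[-0.149, 0.989, -0.004], [0.989, 0.149, 0.0], [0.001, -0.004, -1.0]]
ft_force: [-0.3, -0.7, 0.3]
gripper_width: -0.0003
```

```bash
python3 - <<'E'
from h import *
s=st()
q=[.6251,.1945,.1]
def C(phi,dd,r=.115,z=.19):
    f=np.radians(phi); return place(q,[[-r*np.cos(f)+(.0075+dd)*np.sin(f),-r*np.sin(f)-(.0075+dd)*np.cos(f),z]])[0]
R=s['tool_rot']; prev=s['eef_pos']; out=[]
phis=np.linspace(93,10,19); dds=np.r_[.024,np.full(18,.016)]
for a,d in zip(np.r_[93,phis],np.r_[.024,dds]):
    T=C(a,d); out.append((R.T@(T-prev)*1000).round(1).tolist()); prev=T
print(out)
E
```

```text
t 26.2 p [0.6816 0.0876 0.186 ] F [-0.2582 -0.7007  0.276 ] T [-0.0061  0.0227 -0.0032] w -0.0002510329896868909 q [ 0.6249 31.8738 17.6393 76.0109  0.0263 82.0777]
[[-0.8, -8.1, -3.9], [0.0, 0.0, 0.0], [-1.6, -17.3, 0.1], [-0.8, -9.4, 0.0], [-0.0, -9.4, 0.0], [0.7, -9.4, 0.0], [1.5, -9.3, 0.0], [2.2, -9.2, 0.0], [3.0, -9.0, 0.0], [3.7, -8.7, 0.0], [4.4, -8.4, 0.0], [5.0, -8.0, 0.0], [5.6, -7.6, 0.0], [6.2, -7.1, 0.0], [6.8, -6.6, 0.0], [7.3, -6.0, 0.0], [7.7, -5.4, 0.0], [8.2, -4.8, 0.0], [8.5, -4.1, 0.0], [8.8, -3.4, 0.0]]
```

>>> {"op": "step_arm", "data": {
  "offset": [
    [-0.8,-8.1,-3.9],
    [-0.8,-8.6,0],
    [-0.8,-8.7,0],
    [-0.8,-9.4,0],
    [0,-9.4,0],
    [0.7,-9.4,0],
    [1.5,-9.3,0],
    [2.2,-9.2,0],
    [3.0,-9.0,0],
    [3.7,-8.7,0]
  ],
  "rot": [
    [0,0,0],
    [0,0,0],
    [0,0,0],
    [0,0,0],
    [0,0,0],
    [0,0,0],
    [0,0,0],
    [0,0,0],
    [0,0,0],
    [0,0,0]
  ]
}}

```text
time_s: 27.45
eef_pos: [0.5929, 0.0819, 0.1919]
tool_rot: [[-0.148, 0.989, -0.0], [0.989, 0.148, 0.0], [0.0, 0.0, -1.0]]
ft_force: [-0.1, 0.7, -0.3]
gripper_width: 0.0003
```

>>> {"op": "step_arm", "data": {
  "offset": [
    [4.4,-8.4,0],
    [5.0,-8.0,0],
    [5.6,-7.6,0],
    [6.2,-7.1,0],
    [6.8,-6.6,0],
    [7.3,-6.0,0],
    [7.7,-5.4,0],
    [8.2,-4.8,0],
    [8.5,-4.1,0],
    [0,0,0]
  ],
  "rot": [
    [0,0,0],
    [0,0,0],
    [0,0,0],
    [0,0,0],
    [0,0,0],
    [0,0,0],
    [0,0,0],
    [0,0,0],
    [0,0,0],
    [0,0,0]
  ]
}}

```text
time_s: 28.7
eef_pos: [0.5269, 0.1329, 0.1919]
tool_rot: [[-0.149, 0.989, -0.0], [0.989, 0.149, 0.0], [0.0, -0.0, -1.0]]
ft_force: [-0.0, 0.3, 0.6]
gripper_width: 0.0002
```

```bash
python3 - <<'E'
from h import *
s=st(); im=snap('wrist','w10.png'); snap('scene','s10.png')
q=[.6251,.1945,.1]; print('tcp in cab',Rz(-.1)@(s['eef_pos']-[q[0],q[1],0])); print(s['tool_rot'])
a=cv2.resize(cv2.imread('pics/w10.png'),(440,330)); b=cv2.resize(cv2.imread('pics/s10.png')[70:220,240:400],(352,330),interpolation=2)
cv2.imwrite('pics/c13.png',np.hstack([a,b]))
E
```

```text
t 28.7 p [0.5269 0.1329 0.1919] F [-0.0012  0.2944  0.6092] T [-0.0421 -0.0028 -0.0063] w 0.0002032771359112399 q [ 5.6738 15.2861 -6.5526 68.169   0.0257 87.0818]
tcp in cab [-0.1039 -0.0515  0.1919]
[[-0.1494  0.9888 -0.0002]
 [ 0.9888  0.1494  0.0004]
 [ 0.0005 -0.0001 -1.    ]]
```

View pics/c13.png

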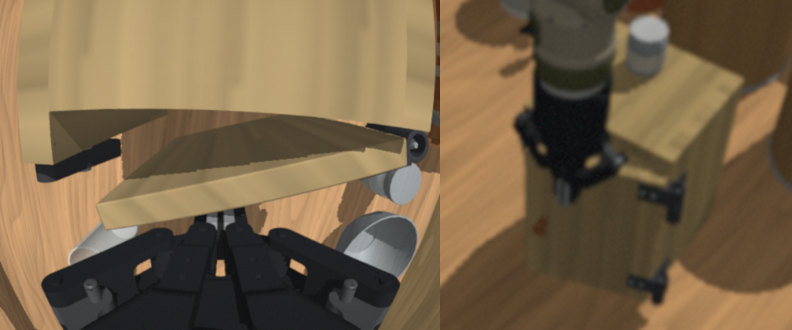

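>>> {"op": "step_arm", "data": {
  "offset": [
    [5,-1.5,0],
    [5,-1.5,0],
    [5,-1,0],
    [4,-1,0],
    [3.5,0,0],
    [3,0,0],
    [2,0,0],
    [1,0,0],
    [0.5,0,0],
    [0,0,0]
  ],
  "rot": [
    [0,0,0],
    [0,0,0],
    [0,0,0],
    [0,0,0],
    [0,0,0],
    [0,0,0],
    [0,0,0],
    [0,0,0],
    [0,0,0],
    [0,0,0]
  ]
}}

```text
time_s: 30.05
eef_pos: [0.5181, 0.1601, 0.1919]
tool_rot: [[-0.148, 0.989, 0.0], [0.989, 0.148, 0.0], [0.0, 0.0, -1.0]]
ft_force: [0.6, -0.8, 0.3]
gripper_width: -0.0001
```

```bash
python3 - <<'E'
from h import *
s=st(); im=snap('wrist','w11.png')
q=[.6251,.1945,.1]; print('tcp in cab',Rz(-.1)@(s['eef_pos']-[q[0],q[1],0]))
for yl in (0,-.006,-.012):
  a=np.arcsin(-yl/.167); c=lambda x,y:[(x-89.5)/1e3*np.cos(a)-y/1e3*np.sin(a),(x-89.5)/1e3*np.sin(a)+y/1e3*np.cos(a),.235]
  print(yl,projw(place(q,[c(-77.5,-7.5),c(-77.5,7.5),c(77.5,-7.5)]),s['eef_pos'],s['tool_rot']).round(1).tolist())
print(projw(place(q,[[-.173,-.0115,.25]]),s['eef_pos'],s['tool_rot']))
E
```

```text
t 30.05 p [0.5181 0.1601 0.1919] F [ 0.5835 -0.7757  0.2688] T [0.0116 0.0397 0.0185] w -5.3036715216293496e-05 q [ 8.6741 15.158  -6.7236 68.1128  0.0198 90.1529]
tcp in cab [-0.1099 -0.0236  0.1919]
0 [[125.9, 264.6], [121.3, 225.7], [513.9, 274.8]]
-0.006 [[128.9, 279.1], [122.7, 241.7], [514.1, 275.6]]
-0.012 [[132.5, 293.1], [124.7, 257.1], [514.3, 276.5]]
[[ 94.8196 291.6411]]
```

View pics/w11.png

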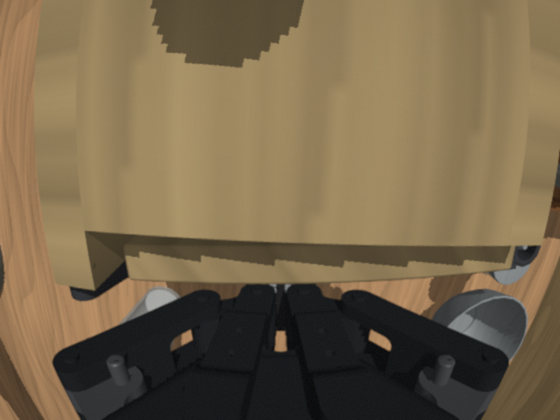

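>>> {"op": "step_arm", "data": {
  "offset": [
    [1,0,0],
    [1,0,0],
    [1,0,0],
    [1,0,0],
    [0.8,0,0],
    [0.7,0,0],
    [0,0,0],
    [0,0,0],
    [0,0,0],
    [0,0,0]
  ],
  "rot": [
    [0,0,0],
    [0,0,0],
    [0,0,0],
    [0,0,0],
    [0,0,0],
    [0,0,0],
    [0,0,0],
    [0,0,0],
    [0,0,0],
    [0,0,0]
  ]
}}

```text
time_s: 31.35
eef_pos: [0.5173, 0.1655, 0.1919]
tool_rot: [[-0.148, 0.989, -0.0], [0.989, 0.148, 0.0], [0.0, 0.0, -1.0]]
ft_force: [0.4, -0.8, 0.7]
gripper_width: -0.0001
```

```bash
python3 - <<'E'
from h import *
s=st(); im=snap('wrist','w12.png')
q=[.6251,.1945,.1]; print('tcp in cab',Rz(-.1)@(s['eef_pos']-[q[0],q[1],0]))
for yl in (0.002,0,-.003,-.006):
  a=np.arcsin(-yl/.167); c=lambda x,y:[(x-89.5)/1e3*np.cos(a)-y/1e3*np.sin(a),(x-89.5)/1e3*np.sin(a)+y/1e3*np.cos(a),.235]
  print(yl,projw(place(q,[c(-77.5,-7.5)]),s['eef_pos'],s['tool_rot']).round(1).tolist())
print(projw(place(q,[[-.173,-.0115,.25]]),s['eef_pos'],s['tool_rot']))
cv2.imwrite('pics/c14.png',cv2.resize(cv2.imread('pics/w12.png')[210:310,50:250],None,fx=4,fy=4,interpolation=2))
E
```

```text
t 31.35 p [0.5173 0.1655 0.1919] F [ 0.4203 -0.7705  0.6892] T [-0.0657  0.0658 -0.0012] w -9.853865932307529e-05 q [ 9.2638 15.2508 -6.6022 68.1438  0.0222 90.7389]
tcp in cab [-0.1102 -0.018   0.1919]
0.002 [[127.6, 273.2]]
0 [[128.5, 278.0]]
-0.003 [[130.0, 285.1]]
-0.006 [[131.6, 292.0]]
[[ 98.4909 305.536 ]]
```

View pics/c14.png

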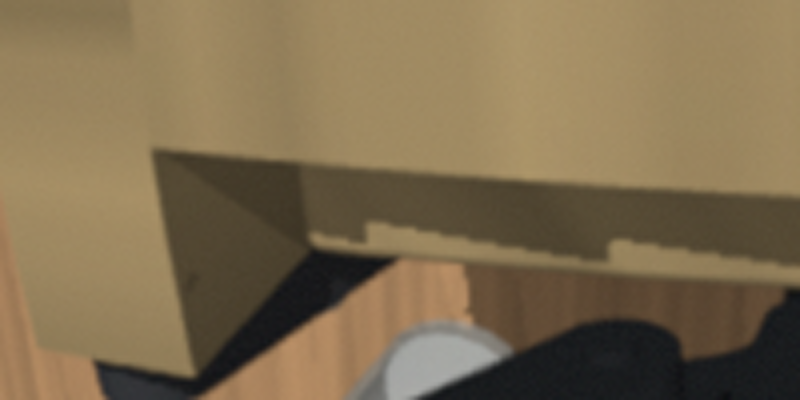

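```bash
cat >> h.py <<'E'
CQ=[.6251,.1945,.1]
def path(pts):
    s=robot.observe(); R=s['tool_rot']; prev=s['eef_pos']; out=[]
    for c in pts:
        T=place(CQ,[np.array(c)/1e3])[0]; out.append((R.T@(T-prev)*1000).round(1).tolist()); prev=T
    print(out)
E
python3 - <<'E'
from h import *
path([(-110.2,-30,192),(-110.2,-50,195),(-115,-50,222),(-130,-50,252),(-152,-42,270),(-180,-34,272),(-205,-28,270),(-222,-27,260),(-222,-27,245),(-222,-27,233)])
E
```

```text
[[-12.0, -0.6, -0.1], [-20.0, -1.0, -3.0], [0.2, -4.8, -27.0], [0.7, -15.0, -30.0], [9.1, -21.6, -18.0], [9.4, -27.6, -2.0], [7.2, -24.7, 2.0], [1.8, -16.9, 10.0], [-0.0, -0.0, 15.0], [-0.0, -0.0, 12.0]]
```

>>> {"op": "step_arm", "data": {
  "offset": [
    [-12,-0.6,0],
    [-20,-1,-3],
    [0.2,-4.8,-27],
    [0.7,-15,-30],
    [9.1,-21.6,-18],
    [9.4,-27.6,-2],
    [7.2,-24.7,2],
    [1.8,-16.9,0],
    [0,0,0],
    [0,0,0]
  ],
  "rot": [
    [0,0,0],
    [0,0,0],
    [0,0,0],
    [0,0,0],
    [0,0,0],
    [0,0,0],
    [0,0,0],
    [0,0,0],
    [0,0,0],
    [0,0,0]
  ]
}}

```text
time_s: 32.65
eef_pos: [0.4077, 0.1451, 0.2701]
tool_rot: [[-0.148, 0.989, 0.001], [0.989, 0.148, 0.0], [0.0, 0.001, -1.0]]
ft_force: [-0.2, 0.7, 0.1]
gripper_width: 0.0
```

```bash
python3 - <<'E'
from h import *
s=st(); snap('wrist','w13.png'); snap('scene','s13.png'); print('cab',Rz(-.1)@(s['eef_pos']-[CQ[0],CQ[1],0]))
path([(-222,-27,260),(-222,-27,246),(-222,-27,233),(-211,-27,233),(-201,-27,234),(-194,-27,234.5),(-188,-27,234),(-184,-27,233),(-180,-27,230),(-177,-27,227)])
a=cv2.resize(cv2.imread('pics/w13.png'),(440,330)); b=cv2.resize(cv2.imread('pics/s13.png')[70:220,240:400],(352,330),interpolation=2)
cv2.imwrite('pics/c15.png',np.hstack([a,b]))
E
```

```text
t 32.65 p [0.4077 0.1451 0.2701] F [-0.2177  0.724   0.0923] T [-0.018  -0.0527 -0.0197] w 8.598714293184654e-06 q [  8.9307   1.5056 -11.8879  76.5456   0.0136  90.4256]
cab [-0.2212 -0.0274  0.2701]
[[0.4, -0.8, 9.8], [-0.0, -0.0, 14.0], [-0.0, -0.0, 13.0], [-0.5, 11.0, 0.0], [-0.5, 10.0, -1.0], [-0.3, 7.0, -0.5], [-0.3, 6.0, 0.5], [-0.2, 4.0, 1.0], [-0.2, 4.0, 3.0], [-0.1, 3.0, 3.0]]
```

View pics/c15.png

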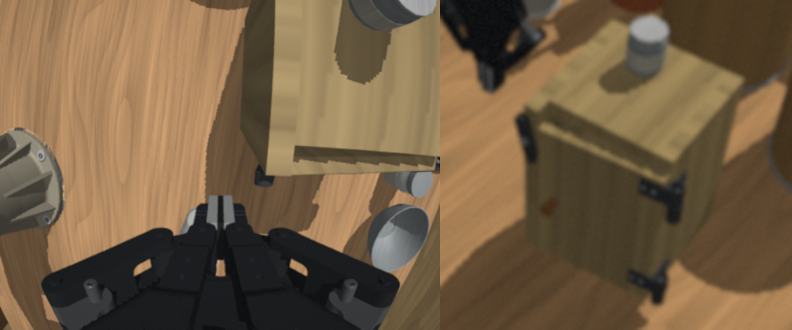

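>>> {"op": "step_arm", "data": {
  "offset": [
    [0.4,-0.8,9.8],
    [0,0,14],
    [0,0,13],
    [-0.5,11,0],
    [-0.5,10,-1],
    [-0.3,7,-0.5],
    [-0.3,6,0.5],
    [-0.2,4,1],
    [-0.2,4,3],
    [0,0,0]
  ],
  "rot": [
    [0,0,0],
    [0,0,0],
    [0,0,0],
    [0,0,0],
    [0,0,0],
    [0,0,0],
    [0,0,0],
    [0,0,0],
    [0,0,0],
    [0,0,0]
  ]
}}

```text
time_s: 34.0
eef_pos: [0.4429, 0.1492, 0.233]
tool_rot: [[-0.149, 0.989, -0.007], [0.989, 0.149, -0.001], [-0.0, -0.007, -1.0]]
ft_force: [-23.1, -6.1, 30.6]
gripper_width: -0.0001
```

```bash
python3 - <<'E'
from h import *
s=st(); snap('wrist','w14.png'); snap('scene','s14.png'); print('cab',Rz(-.1)@(s['eef_pos']-[CQ[0],CQ[1],0]))
path([(-177,-27,227),(-174,-27,225),(-171,-27,222),(-168,-27,220),(-164,-27,218),(-160,-27,217)])
a=cv2.resize(cv2.imread('pics/w14.png')[100:330,200:450],(440,400)); b=cv2.resize(cv2.imread('pics/s14.png')[90:190,250:340],(360,400),interpolation=2)
cv2.imwrite('pics/c16.png',np.hstack([a,b]))
E
```

```text
t 34.0 p [0.4429 0.1492 0.233 ] F [-23.0765  -6.0672  30.5718] T [-0.858   4.8125  0.1349] w -0.00011456346377951056 q [  8.766    6.3106 -11.8603  72.215   -0.0002  90.1917]
cab [-0.1858 -0.0268  0.233 ]
[[-0.6, 8.9, 5.9], [-0.1, 3.0, 2.0], [-0.1, 3.0, 3.0], [-0.1, 3.0, 2.0], [-0.2, 4.0, 2.0], [-0.2, 4.0, 1.0]]
```

View pics/c16.png

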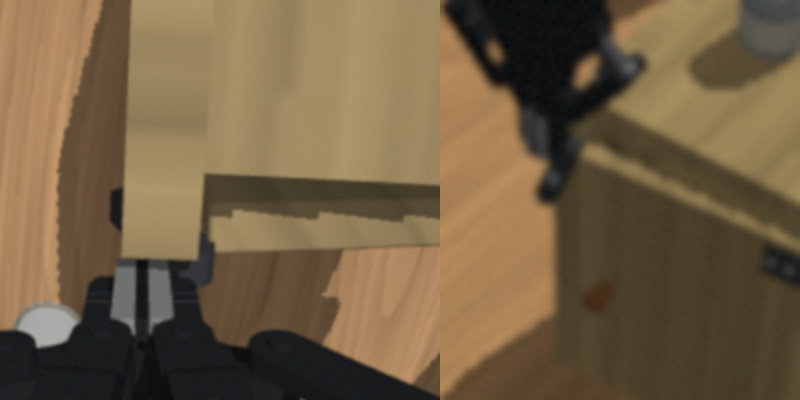

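```bash
python3 - <<'E'
from h import *
s=st(); print('cab',Rz(-.1)@(s['eef_pos']-[CQ[0],CQ[1],0]))
p,R=s['eef_pos'],s['tool_rot']
for th in (10,20,30,40,50,60):
    t=np.radians(th); b=np.array([np.sin(t),0,np.cos(t)]); m=np.array([-np.cos(t),0,np.sin(t)]); P0=np.array([-.182,-.0135,.21])
    pts=[P0+k*.032*b+j*.007*m+[0,dy,0] for k in(1,-1) for j in(1,-1) for dy in (0,-.01)]
    u=projw(place(CQ,pts),p,R); c=((u-[200,100])*[1.76,1.74]).round().astype(int)
    v=((proj('scene',place(CQ,pts))-[250,90])*4+[440,0]).round().astype(int)
    print(th,'W up',c[:4].tolist(),'lo',c[4:].tolist(),'S up',v[:4].tolist(),'lo',v[4:].tolist())
im=cv2.imread('pics/w14.png'); cv2.imwrite('pics/c17.png',cv2.resize(im[190:300,240:350],None,fx=5.4,fy=5.4,interpolation=2))
E
```

```text
t 34.1 p [0.4429 0.1492 0.233 ] F [-23.604   -5.0222  31.0696] T [-0.8058  4.7715  0.1171] w 5.382163670740399e-05 q [  8.7652   6.292  -11.8816  72.1895  -0.0047  90.192 ]
cab [-0.1858 -0.0269  0.233 ]
10 W up [[153, 256], [151, 292], [207, 255], [204, 290]] lo [[120, 188], [118, 214], [158, 188], [157, 214]] S up [[558, 124], [548, 133], [577, 136], [567, 146]] lo [[544, 191], [535, 200], [562, 203], [553, 212]]
20 W up [[176, 257], [173, 292], [225, 252], [222, 286]] lo [[105, 189], [104, 216], [142, 187], [141, 214]] S up [[566, 128], [556, 138], [584, 143], [574, 153]] lo [[538, 184], [528, 193], [555, 198], [545, 208]]
30 W up [[198, 256], [194, 291], [240, 248], [236, 282]] lo [[91, 191], [90, 218], [127, 188], [126, 214]] S up [[573, 133], [564, 143], [590, 150], [580, 160]] lo [[532, 177], [522, 186], [548, 193], [538, 203]]
40 W up [[217, 254], [214, 288], [252, 243], [248, 276]] lo [[78, 194], [78, 222], [112, 188], [111, 215]] S up [[581, 140], [571, 149], [595, 158], [585, 168]] lo [[527, 170], [517, 179], [541, 187], [531, 197]]
50 W up [[234, 250], [230, 284], [259, 237], [255, 269]] lo [[68, 197], [67, 226], [97, 190], [97, 217]] S up [[587, 147], [577, 157], [599, 166], [589, 176]] lo [[523, 162], [513, 171], [535, 180], [525, 190]]
60 W up [[247, 245], [243, 279], [263, 231], [259, 263]] lo [[59, 202], [59, 230], [84, 193], [84, 220]] S up [[593, 155], [583, 164], [602, 174], [592, 184]] lo [[520, 155], [510, 164], [529, 173], [520, 183]]
```

View pics/c17.png

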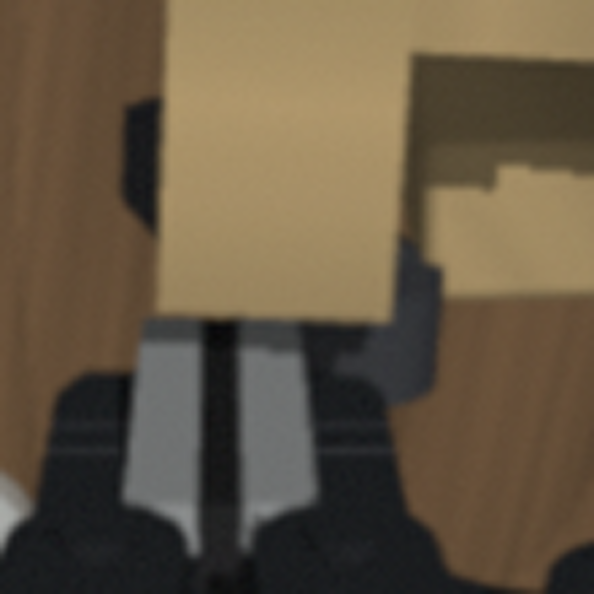

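```bash
python3 - <<'E'
from h import *
R=Rz(rack[2])@np.array([[0,1,0],[1,0,0],[0,0,-1.]]); prev=np.array([-180,-27,230.3]); 
for c in [(-190,-27,235),(-200,-27,241),(-200,-27,241),(-195,-27,240),(-189,-27,240),(-185,-27,239.5),(-180.5,-27,238.6),(-177,-27,237),(-173.5,-27,235.5),(-173.5,-27,235.5)]:
    d=Rz(.1)@(np.array(c)-prev); print((R.T@d).round(1).tolist(),end=', '); prev=np.array(c)
E
```

```text
[0.5, -10.0, -4.7], [0.5, -10.0, -6.0], [0.0, 0.0, 0.0], [-0.2, 5.0, 1.0], [-0.3, 6.0, 0.0], [-0.2, 4.0, 0.5], [-0.2, 4.5, 0.9], [-0.2, 3.5, 1.6], [-0.2, 3.5, 1.5], [0.0, 0.0, 0.0],
```

The button has turned only about 15°: its top is caught under the ledge of the finger backs. I'll back off, go higher, and push with just the pad tips.

>>> {"op": "step_arm", "data": {
  "offset": [
    [0.5,-10,-4.7],
    [0.5,-10,-6],
    [0,0,0],
    [-0.2,5,1],
    [-0.3,6,0],
    [-0.2,4,0.5],
    [-0.2,4.5,0.9],
    [-0.2,3.5,1.6],
    [-0.2,3.5,1.5],
    [0,0,0]
  ],
  "rot": [
    [0,0,0],
    [0,0,0],
    [0,0,0],
    [0,0,0],
    [0,0,0],
    [0,0,0],
    [0,0,0],
    [0,0,0],
    [0,0,0],
    [0,0,0]
  ]
}}

```text
time_s: 35.35
eef_pos: [0.4471, 0.1499, 0.2358]
tool_rot: [[-0.149, 0.989, -0.013], [0.989, 0.149, -0.001], [0.001, -0.013, -1.0]]
ft_force: [-22.9, -4.0, 21.5]
gripper_width: 0.0
```

```bash
python3 - <<'E'
from h import *
s=st(); print('cab',Rz(-.1)@(s['eef_pos']-[CQ[0],CQ[1],0])); snap('wrist','w15.png')
im=cv2.imread('pics/w15.png'); cv2.imwrite('pics/c18.png',cv2.resize(im[180:300,230:370],None,fx=5,fy=5,interpolation=2))
E
```

```text
t 35.35 p [0.4471 0.1499 0.2358] F [-22.8638  -3.9748  21.5429] T [-0.59    4.9597  0.157 ] w 3.766947985660624e-05 q [  8.7389   7.0257 -10.6484  73.0738   0.0401  90.1501]
cab [-0.1815 -0.0266  0.2358]
```

View pics/c18.png

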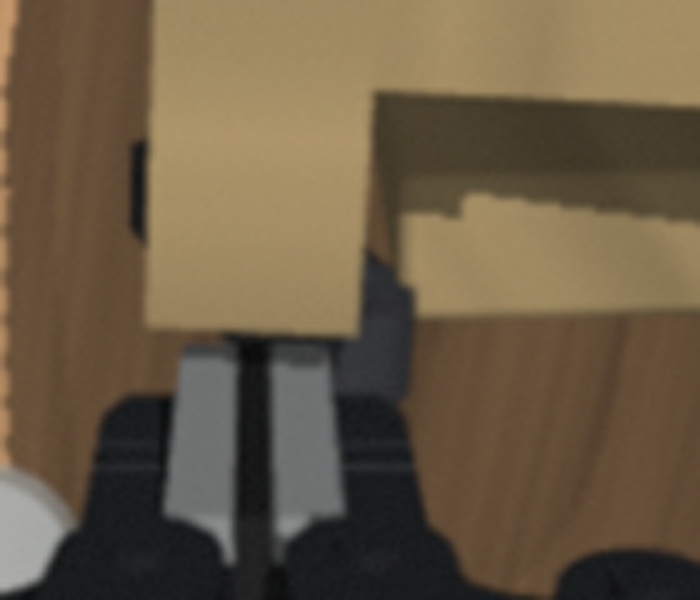

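```bash
python3 - <<'E'
from h import *
snap('scene','s15.png'); snap('side','d15.png')
a=cv2.resize(cv2.imread('pics/s15.png')[85:175,250:330],(440,495),interpolation=2); b=cv2.resize(cv2.imread('pics/d15.png')[160:300,180:280],(354,495),interpolation=2)
cv2.imwrite('pics/c19.png',np.hstack([a,b]))
E
```

```text
(no output)
```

View pics/c19.png

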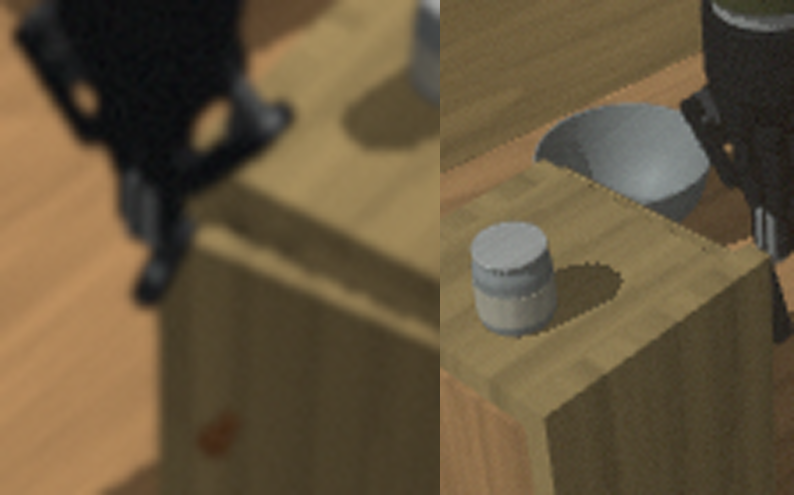

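```bash
python3 - <<'E'
from h import *
s=st(); p,R=s['eef_pos'],s['tool_rot']
for z in (10,0,-10,-20,-40): print('z',z,[ (projw(p+R@(np.array([x,y,z])/1e3),p,R)[0]).round(0).tolist() for x,y in ((11,0),(0,7.5),(0,14.5),(-11,7.5))])
for th in (5,10,15,20,25,30):
    t=np.radians(th); b=np.array([np.sin(t),0,np.cos(t)]); m=np.array([-np.cos(t),0,np.sin(t)]); P0=np.array([-.182,-.0135,.21])
    pts=[P0+k*.032*b+j*.007*m+[0,dy,0] for k in(1,-1) for j in(1,-1) for dy in (0,-.01)]
    u=projw(place(CQ,pts),p,R); print(th,u.round(0).astype(int).tolist())
E
```

```text
t 35.5 p [0.4471 0.1499 0.2359] F [-23.9107  -3.226   21.5008] T [-0.5952  4.9565  0.1415] w 0.0001331125020197039 q [  8.7409   7.0017 -10.664   73.0622   0.0362  90.1519]
z 10 [[280.0, 236.0], [295.0, 257.0], [308.0, 256.0], [294.0, 276.0]]
z 0 [[280.0, 244.0], [296.0, 265.0], [310.0, 265.0], [295.0, 285.0]]
z -10 [[280.0, 252.0], [297.0, 274.0], [312.0, 274.0], [296.0, 295.0]]
z -20 [[280.0, 262.0], [298.0, 285.0], [314.0, 285.0], [297.0, 306.0]]
z -40 [[280.0, 285.0], [300.0, 311.0], [319.0, 310.0], [299.0, 334.0]]
5 [[271, 244], [270, 264], [302, 245], [300, 265], [266, 207], [266, 222], [288, 207], [287, 222]]
10 [[277, 245], [276, 265], [308, 244], [306, 264], [262, 207], [261, 222], [284, 207], [283, 222]]
15 [[284, 245], [283, 265], [313, 244], [311, 263], [258, 207], [257, 222], [279, 207], [279, 222]]
20 [[290, 245], [289, 265], [318, 243], [316, 262], [254, 208], [253, 223], [275, 207], [274, 222]]
25 [[296, 245], [295, 265], [323, 242], [321, 261], [250, 208], [249, 223], [270, 207], [270, 222]]
30 [[302, 245], [301, 265], [327, 241], [325, 260], [246, 209], [245, 224], [266, 207], [265, 222]]
```

View pics/w15.png

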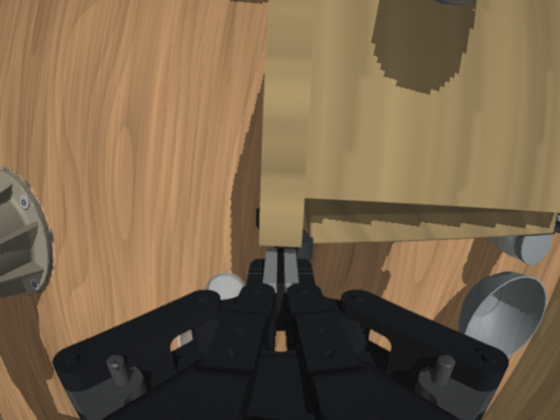

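>>> {"op": "step_arm", "data": {
  "offset": [
    [0,-8,0],
    [0.3,-10,-5],
    [0.3,-5,-15],
    [0,0,-25],
    [0,0,-15],
    [0,0,0],
    [0,0,0],
    [0,0,0],
    [0,0,0],
    [0,0,0]
  ],
  "rot": [
    [0,0,0],
    [0,0,0],
    [0,0,0],
    [0,0,0],
    [0,0,0],
    [0,0,0],
    [0,0,0],
    [0,0,0],
    [0,0,0],
    [0,0,0]
  ]
}}

```text
time_s: 36.75
eef_pos: [0.4313, 0.1477, 0.295]
tool_rot: [[-0.148, 0.989, -0.001], [0.989, 0.148, 0.0], [0.0, -0.001, -1.0]]
ft_force: [0.6, -0.4, -0.0]
gripper_width: -0.0002
```

```bash
python3 - <<'E'
from h import *
s=st(); snap('wrist','w16.png');snap('scene','s16.png'); p,R=s['eef_pos'],s['tool_rot']; print('cab',Rz(-.1)@(p-[CQ[0],CQ[1],0]))
im=cv2.imread('pics/w16.png'); a=cv2.resize(im[150:300,240:390],(440,440),interpolation=2)
b=cv2.resize(cv2.imread('pics/s16.png')[95:175,255:320],(357,440),interpolation=2)
cv2.imwrite('pics/c20.png',np.hstack([a,b]))
for th in (0,5,10,15,20,25,30):
    t=np.radians(th); b=np.array([np.sin(t),0,np.cos(t)]); m=np.array([-np.cos(t),0,np.sin(t)]); P0=np.array([-.182,-.0135,.21])
    pts=[P0+k*.032*b+j*.007*m+[0,dy,0] for k in(1,-1) for j in(1,-1) for dy in (0,-.01)]
    u=projw(place(CQ,pts),p,R); print(th,((u-[240,150])*440/150).round(0).astype(int).tolist())
E
```

```text
t 36.75 p [0.4313 0.1477 0.295 ] F [ 0.5761 -0.3527 -0.0153] T [ 0.0201 -0.0385  0.0131] w -0.00020875545778981666 q [ 8.7796  3.9866 -5.7856 80.2573  0.0207 90.2521]
cab [-0.1975 -0.0272  0.295 ]
0 [[161, 173], [158, 217], [226, 176], [222, 220], [151, 111], [149, 146], [201, 114], [199, 149]]
5 [[174, 174], [171, 219], [239, 176], [235, 220], [141, 111], [139, 146], [191, 113], [189, 148]]
10 [[188, 175], [184, 220], [250, 175], [246, 219], [131, 111], [130, 147], [181, 112], [178, 147]]
15 [[201, 176], [198, 220], [261, 174], [257, 218], [122, 112], [120, 147], [171, 112], [168, 146]]
20 [[214, 176], [211, 221], [271, 173], [267, 216], [113, 113], [111, 148], [160, 111], [158, 146]]
25 [[227, 176], [223, 220], [281, 171], [276, 214], [104, 113], [103, 149], [150, 111], [148, 146]]
30 [[239, 176], [235, 220], [289, 170], [285, 212], [96, 114], [95, 150], [141, 111], [139, 146]]
```

View pics/c20.png

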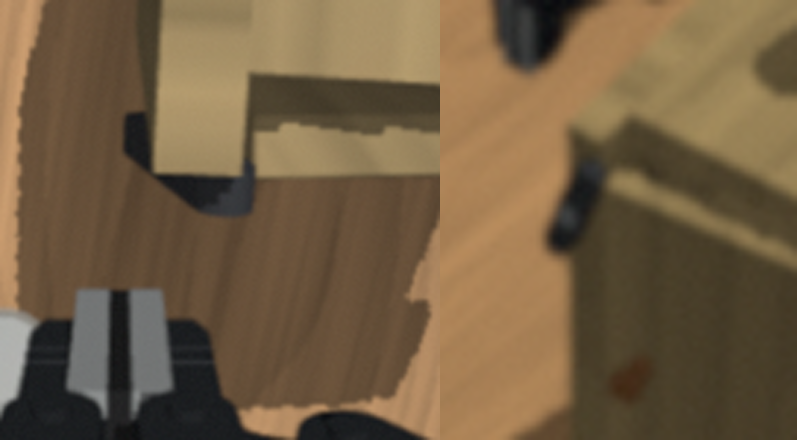

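```bash
python3 - <<'E'
from h import *
s=robot.observe(); p,R=s['eef_pos'],s['tool_rot']
for yl in (.003,0,-.003,-.006,-.01,-.015):
  a=np.arcsin(-yl/.167); c=lambda x,y:[(x-89.5)/1e3*np.cos(a)-y/1e3*np.sin(a),(x-89.5)/1e3*np.sin(a)+y/1e3*np.cos(a),.235]
  print(yl,projw(place(CQ,[c(-77.5,-7.5),c(-30,-7.5),c(20,-7.5)]),p,R).round(1).tolist())
print(projw(place(CQ,[[-.173,-.0115,.25],[-.191,-.0115,.25],[-.173,.01,.25]]),p,R).round(1).tolist())
im=cv2.imread('pics/w16.png'); cv2.imwrite('pics/c21.png',cv2.resize(im[165:245,270:430],None,fx=5,fy=7,interpolation=2))
E
```

```text
0.003 [[328.9, 194.1], [397.7, 199.3], [459.6, 204.5]]
0 [[328.7, 198.6], [397.5, 202.4], [459.4, 206.2]]
-0.003 [[328.6, 203.1], [397.3, 205.5], [459.3, 207.9]]
-0.006 [[328.5, 207.6], [397.1, 208.6], [459.1, 209.6]]
-0.01 [[328.5, 213.5], [396.9, 212.7], [459.0, 211.8]]
-0.015 [[328.7, 220.8], [396.8, 217.7], [459.0, 214.6]]
[[321.9, 210.5], [292.1, 209.0], [324.8, 175.2]]
```

View pics/c21.png

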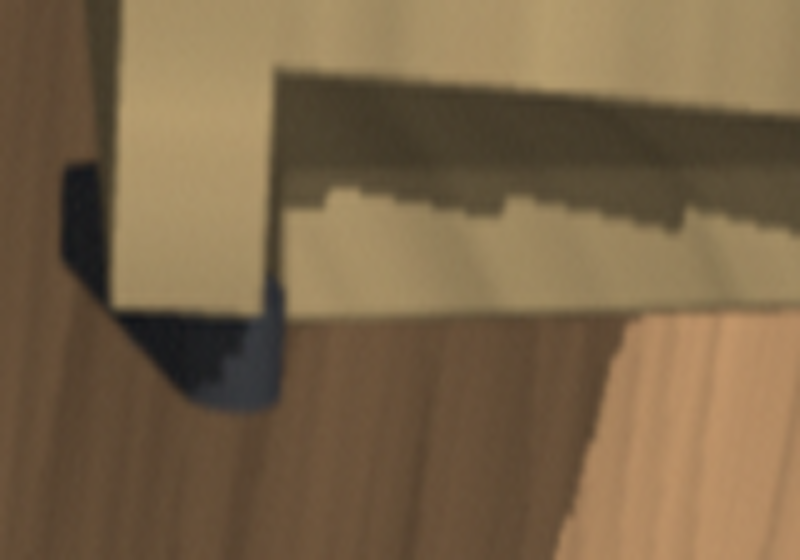

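```bash
python3 - <<'E'
from h import *
path([(-180,-38,295),(-155,-50,292),(-130,-56,285),(-125,-58,265),(-125,-58,240),(-125,-58,215),(-125,-58,195),(-125,-50,192),(-125,-40,192),(-125,-34,192)])
E
```

```text
[[-11.6, 16.8, 0.2], [-13.2, 24.4, 3.0], [-7.2, 24.7, 7.0], [-2.2, 4.9, 20.0], [-0.0, 0.0, 25.0], [-0.0, 0.0, 25.0], [-0.0, 0.0, 20.0], [8.0, 0.4, 3.0], [10.0, 0.5, 0.0], [6.0, 0.3, 0.0]]
```

The door has come about 8 mm ajar (its front edge is at row 211, where shut would be 198), so the button is blocked by the door's latch edge. I'll push it shut again first.

>>> {"op": "step_arm", "data": {
  "offset": [
    [-11.6,16.8,0],
    [-13.2,24.4,3],
    [-7.2,24.7,7],
    [-2.2,4.9,20],
    [0,0,25],
    [0,0,25],
    [0,0,20],
    [8,0.4,3],
    [10,0.5,0],
    [6,0.3,0]
  ],
  "rot": [
    [0,0,0],
    [0,0,0],
    [0,0,0],
    [0,0,0],
    [0,0,0],
    [0,0,0],
    [0,0,0],
    [0,0,0],
    [0,0,0],
    [0,0,0]
  ]
}}

```text
time_s: 38.1
eef_pos: [0.5049, 0.1492, 0.1934]
tool_rot: [[-0.149, 0.989, 0.002], [0.989, 0.149, 0.001], [0.0, 0.002, -1.0]]
ft_force: [0.2, 0.1, -0.2]
gripper_width: -0.0003
```

>>> {"op": "step_arm", "data": {
  "offset": [
    [4,0.2,0],
    [3,0.2,0],
    [2,0.1,0],
    [2,0.1,0],
    [2,0.1,0],
    [1.5,0.1,0],
    [1.5,0.1,0],
    [0,0,0],
    [0,0,0],
    [0,0,0]
  ],
  "rot": [
    [0,0,0],
    [0,0,0],
    [0,0,0],
    [0,0,0],
    [0,0,0],
    [0,0,0],
    [0,0,0],
    [0,0,0],
    [0,0,0],
    [0,0,0]
  ]
}}

```text
time_s: 39.35
eef_pos: [0.5027, 0.1643, 0.1923]
tool_rot: [[-0.148, 0.989, 0.0], [0.989, 0.148, 0.0], [0.0, 0.0, -1.0]]
ft_force: [-0.1, 1.2, -0.1]
gripper_width: 0.0003
```

```bash
cat >> h.py <<'E'
def doorpx(p,R):
    for yl in (.003,0,-.003,-.006,-.01,-.015):
      a=np.arcsin(-yl/.167); c=lambda x,y:[(x-89.5)/1e3*np.cos(a)-y/1e3*np.sin(a),(x-89.5)/1e3*np.sin(a)+y/1e3*np.cos(a),.235]
      print(yl,projw(place(CQ,[c(-77.5,-7.5),c(-30,-7.5),c(20,-7.5)]),p,R).round(1).tolist())
    print('panel',projw(place(CQ,[[-.173,-.0115,.25],[-.191,-.0115,.25],[-.173,.01,.25]]),p,R).round(1).tolist())
E
python3 - <<'E'
from h import *
s=st(); snap('wrist','w17.png'); p,R=s['eef_pos'],s['tool_rot']; print('cab',Rz(-.1)@(p-[CQ[0],CQ[1],0])); doorpx(p,R)
im=cv2.imread('pics/w17.png'); cv2.imwrite('pics/c22.png',cv2.resize(im[210:310,80:280],None,fx=4,fy=4,interpolation=2))
E
```

```text
t 39.35 p [0.5027 0.1643 0.1923] F [-0.1472  1.2263 -0.1148] T [-0.0097  0.0402  0.0275] w 0.00034757559568545564 q [ 9.3837 13.6953 -8.6023 67.6966  0.0263 90.8582]
cab [-0.1248 -0.0178  0.1923]
0.003 [[163.8, 274.7], [296.6, 285.7], [427.6, 288.2]]
0 [[164.8, 282.0], [296.5, 291.0], [427.2, 291.1]]
-0.003 [[166.0, 289.2], [296.5, 296.2], [426.8, 293.9]]
-0.006 [[167.4, 296.2], [296.6, 301.3], [426.4, 296.7]]
-0.01 [[169.4, 305.4], [296.9, 308.0], [426.0, 300.4]]
-0.015 [[172.2, 316.4], [297.6, 316.1], [425.6, 304.9]]
panel [[135.9, 311.3], [91.2, 304.0], [127.0, 252.5]]
```

View pics/c22.png

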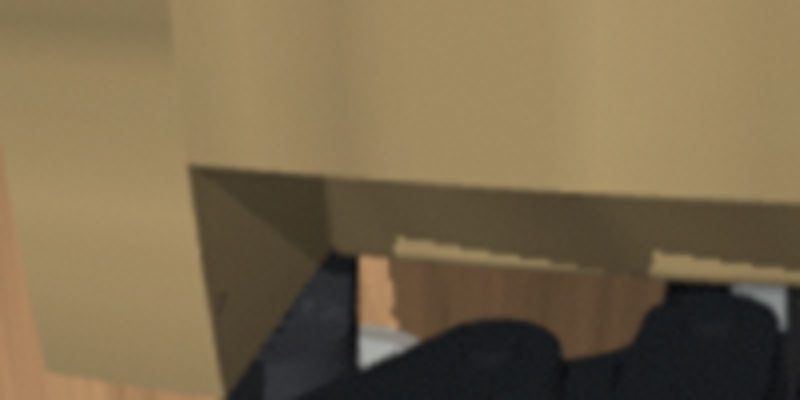

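>>> {"op": "step_arm", "data": {
  "offset": [
    [-1,0,0],
    [-2,-0.1,0],
    [-4,-0.2,0],
    [-8,-0.4,0],
    [-14,-0.7,0],
    [0,0,-20],
    [0,0,-30],
    [0,0,-25],
    [0,0,0],
    [0,0,0]
  ],
  "rot": [
    [0,0,0],
    [0,0,0],
    [0,0,0],
    [0,0,0],
    [0,0,0],
    [0,0,0],
    [0,0,0],
    [0,0,0],
    [0,0,0],
    [0,0,0]
  ]
}}

```text
time_s: 40.65
eef_pos: [0.5054, 0.1348, 0.2665]
tool_rot: [[-0.148, 0.989, -0.001], [0.989, 0.148, 0.0], [0.0, -0.001, -1.0]]
ft_force: [0.2, -0.2, -1.0]
gripper_width: -0.0002
```

```bash
python3 - <<'E'
from h import *
s=st(); snap('wrist','w18.png'); p,R=s['eef_pos'],s['tool_rot']; print('cab',Rz(-.1)@(p-[CQ[0],CQ[1],0])); doorpx(p,R)
im=cv2.imread('pics/w18.png'); cv2.imwrite('pics/c23.png',cv2.resize(im[130:250,130:330],None,fx=4,fy=4,interpolation=2))
path([(-140,-50,267),(-160,-42,267),(-185,-34,267),(-205,-27,267),(-213,-26,262),(-213,-26,250),(-206,-26,240),(-198,-26,240),(-190,-26,240),(-186,-26,239.5)])
E
```

```text
t 40.65 p [0.5054 0.1348 0.2665] F [ 0.1983 -0.2073 -0.9823] T [0.0134 0.0325 0.0021] w -0.00020531374651801357 q [ 6.1292 11.7282 -0.675  77.6429  0.0158 87.6339]
cab [-0.125  -0.0474  0.2665]
0.003 [[207.1, 163.6], [294.0, 168.7], [382.8, 175.9]]
0 [[207.2, 169.0], [294.0, 172.6], [382.7, 178.2]]
-0.003 [[207.5, 174.4], [294.1, 176.5], [382.7, 180.4]]
-0.006 [[207.8, 179.8], [294.2, 180.4], [382.8, 182.5]]
-0.01 [[208.5, 186.9], [294.5, 185.6], [382.9, 185.5]]
-0.015 [[209.5, 195.7], [295.0, 192.0], [383.1, 189.1]]
panel [[189.4, 180.9], [156.9, 179.8], [189.5, 138.6]]
[[-2.0, -14.8, -0.8], [9.0, -19.6, 0.0], [9.2, -24.6, 0.0], [8.0, -19.6, 0.0], [1.4, -7.9, 5.0], [-0.0, 0.0, 12.0], [-0.3, 7.0, 10.0], [-0.4, 8.0, -0.0], [-0.4, 8.0, -0.0], [-0.2, 4.0, 0.5]]
```

View pics/c23.png

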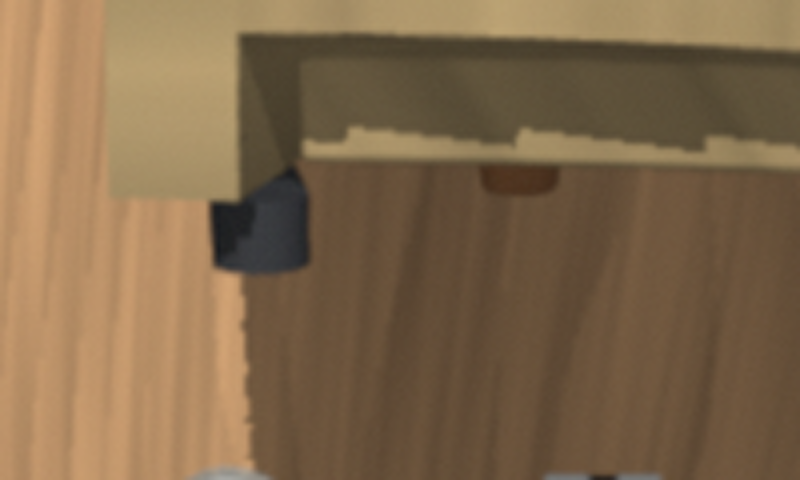

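>>> {"op": "step_arm", "data": {
  "offset": [
    [-2,-14.8,0],
    [9,-19.6,0],
    [9.2,-24.6,0],
    [8,-19.6,0],
    [1.4,-7.9,4.2],
    [0,0,12],
    [-0.3,7,10],
    [-0.4,8,0],
    [-0.4,8,0],
    [-0.2,4,0.5]
  ],
  "rot": [
    [0,0,0],
    [0,0,0],
    [0,0,0],
    [0,0,0],
    [0,0,0],
    [0,0,0],
    [0,0,0],
    [0,0,0],
    [0,0,0],
    [0,0,0]
  ]
}}

```text
time_s: 41.95
eef_pos: [0.4444, 0.1506, 0.2407]
tool_rot: [[-0.148, 0.989, 0.0], [0.989, 0.148, 0.0], [0.0, 0.0, -1.0]]
ft_force: [-0.4, 0.2, 1.0]
gripper_width: 0.0005
```

```bash
python3 - <<'E'
from h import *
s=st(); snap('wrist','w19.png'); p,R=s['eef_pos'],s['tool_rot']; print('cab',Rz(-.1)@(p-[CQ[0],CQ[1],0])); doorpx(p,R)
im=cv2.imread('pics/w19.png'); cv2.imwrite('pics/c24.png',cv2.resize(im[170:290,220:380],None,fx=5,fy=5,interpolation=2))
R=Rz(rack[2])@np.array([[0,1,0],[1,0,0],[0,0,-1.]]); prev=np.array([-186,-26,239.5]) 
for c in [(-183,-26,239),(-180.5,-26,238.6),(-177,-26,237.3),(-173.5,-26,235.5),(-170.5,-26,233),(-167.4,-26,230.6),(-165,-26,227.5),(-162.8,-26,224.3),(-161,-26,221),(-160,-26,218)]:
    d=Rz(.1)@(np.array(c)-prev); print((R.T@d).round(1).tolist(),end=', '); prev=np.array(c)
E
```

```text
t 41.95 p [0.4444 0.1506 0.2407] F [-0.4178  0.1662  0.9743] T [-0.0082 -0.0049  0.0118] w 0.00045302101581659116 q [  8.8934   6.0246 -11.1028  72.8459   0.0206  90.3817]
cab [-0.1842 -0.0256  0.2407]
0.003 [[317.8, 221.4], [409.2, 226.8], [486.0, 230.9]]
0 [[317.5, 227.3], [408.8, 230.8], [485.7, 233.0]]
-0.003 [[317.3, 233.1], [408.3, 234.7], [485.5, 235.1]]
-0.006 [[317.2, 238.9], [408.0, 238.7], [485.2, 237.2]]
-0.01 [[317.3, 246.5], [407.6, 243.9], [484.9, 239.9]]
-0.015 [[317.6, 255.8], [407.3, 250.2], [484.6, 243.3]]
panel [[306.9, 246.2], [266.1, 244.4], [310.7, 198.8]]
[-0.1, 3.0, 0.5], [-0.1, 2.5, 0.4], [-0.2, 3.5, 1.3], [-0.2, 3.5, 1.8], [-0.1, 3.0, 2.5], [-0.2, 3.1, 2.4], [-0.1, 2.4, 3.1], [-0.1, 2.2, 3.2], [-0.1, 1.8, 3.3], [-0.0, 1.0, 3.0],
```

View pics/c24.png

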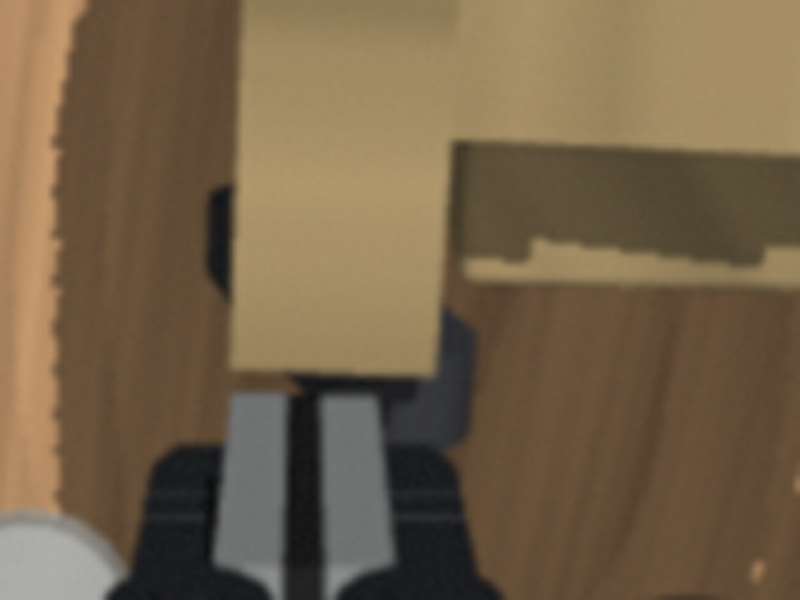

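>>> {"op": "step_arm", "data": {
  "offset": [
    [-0.1,3,0.5],
    [-0.1,2.5,0.4],
    [-0.2,3.5,1.3],
    [-0.2,3.5,1.8],
    [-0.1,3,2.5],
    [-0.2,3.1,2.4],
    [0,0,0],
    [0,0,0],
    [0,0,0],
    [0,0,0]
  ],
  "rot": [
    [0,0,0],
    [0,0,0],
    [0,0,0],
    [0,0,0],
    [0,0,0],
    [0,0,0],
    [0,0,0],
    [0,0,0],
    [0,0,0],
    [0,0,0]
  ]
}}

```text
time_s: 43.25
eef_pos: [0.4616, 0.1524, 0.2317]
tool_rot: [[-0.148, 0.989, -0.0], [0.989, 0.148, 0.0], [0.0, -0.0, -1.0]]
ft_force: [0.0, -0.4, 0.7]
gripper_width: -0.0003
```

```bash
python3 - <<'E'
from h import *
s=st(); snap('wrist','w20.png'); p,R=s['eef_pos'],s['tool_rot']; print('cab',Rz(-.1)@(p-[CQ[0],CQ[1],0])); doorpx(p,R)
im=cv2.imread('pics/w20.png'); cv2.imwrite('pics/c25.png',cv2.resize(im[170:290,220:380],None,fx=5,fy=5,interpolation=2))
E
```

```text
t 43.25 p [0.4616 0.1524 0.2317] F [ 0.0178 -0.4241  0.7057] T [ 0.0178 -0.1382  0.0701] w -0.00031600844354139816 q [ 8.7915  8.0899 -9.9809 71.9353  0.0163 90.263 ]
cab [-0.1669 -0.0255  0.2317]
0.003 [[281.9, 225.9], [382.9, 231.8], [470.1, 236.0]]
0 [[281.8, 232.1], [382.5, 236.1], [469.8, 238.3]]
-0.003 [[281.8, 238.3], [382.1, 240.4], [469.5, 240.6]]
-0.006 [[281.9, 244.4], [381.8, 244.6], [469.2, 242.8]]
-0.01 [[282.3, 252.5], [381.6, 250.1], [468.9, 245.8]]
-0.015 [[283.0, 262.2], [381.4, 256.9], [468.6, 249.4]]
panel [[266.9, 252.7], [223.9, 250.3], [268.9, 202.3]]
```

View pics/c25.png

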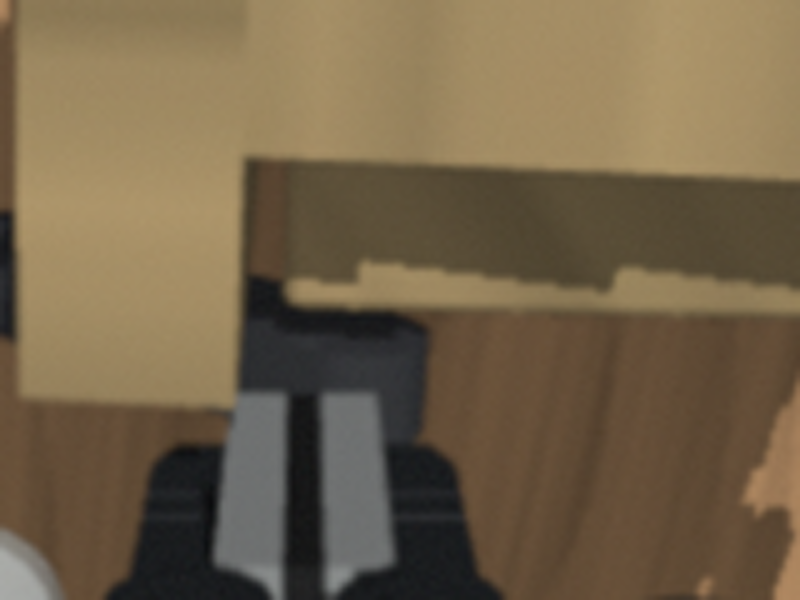

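>>> {"op": "step_arm", "data": {
  "offset": [
    [-0.1,2.4,3],
    [-0.1,2.2,3],
    [-0.1,1.8,3],
    [0,1,3],
    [0,0,2],
    [0,0,1.5],
    [0,0,0],
    [0,0,0],
    [0,0,0],
    [0,0,0]
  ],
  "rot": [
    [0,0,0],
    [0,0,0],
    [0,0,0],
    [0,0,0],
    [0,0,0],
    [0,0,0],
    [0,0,0],
    [0,0,0],
    [0,0,0],
    [0,0,0]
  ]
}}

```text
time_s: 44.55
eef_pos: [0.469, 0.1533, 0.2162]
tool_rot: [[-0.148, 0.989, -0.0], [0.989, 0.148, 0.0], [0.0, 0.0, -1.0]]
ft_force: [2.2, -0.3, 1.1]
gripper_width: 0.0002
```

```bash
python3 - <<'E'
from h import *
s=st(); p,R=s['eef_pos'],s['tool_rot']; print('cab',Rz(-.1)@(p-[CQ[0],CQ[1],0]))
E
```

```text
t 44.55 p [0.469  0.1533 0.2162] F [ 2.2404 -0.3257  1.1096] T [ 0.1195 -0.3304 -0.0534] w 0.00019407100962663177 q [  8.7569   9.2242 -10.8116  69.9635   0.022   90.2235]
cab [-0.1594 -0.0254  0.2162]
```

Tip at 216 mm with the bar's level top at 217 mm. Lifting straight off and backing away to look.

>>> {"op": "step_arm", "data": {
  "offset": [
    [0,0,-3],
    [0,0,-10],
    [0,0,-20],
    [-10,0,-25],
    [-20,-5,-25],
    [-25,-15,-10],
    [-20,-20,0],
    [0,-20,0],
    [0,0,0],
    [0,0,0]
  ],
  "rot": [
    [0,0,0],
    [0,0,0],
    [0,0,0],
    [0,0,0],
    [0,0,0],
    [0,0,0],
    [0,0,0],
    [0,0,0],
    [0,0,0],
    [0,0,0]
  ]
}}

```text
time_s: 45.8
eef_pos: [0.4213, 0.0703, 0.3095]
tool_rot: [[-0.148, 0.989, 0.001], [0.989, 0.148, 0.0], [0.0, 0.001, -1.0]]
ft_force: [-0.6, 0.3, -0.1]
gripper_width: 0.0001
```

```bash
python3 - <<'E'
from h import *
s=st(); snap('wrist','w21.png'); snap('scene','s21.png'); p,R=s['eef_pos'],s['tool_rot']; print('cab',Rz(-.1)@(p-[CQ[0],CQ[1],0])); doorpx(p,R)
im=cv2.imread('pics/w21.png')
b=cv2.resize(cv2.imread('pics/s21.png')[75:215,260:390],(557,600),interpolation=2); cv2.imwrite('pics/c26.png',b)
for th in (1.2,1.3,1.4,1.5,1.57,1.65):
    B=np.array([np.sin(th),0,np.cos(th)]);P0=np.array([-.182,-.0235,.21])
    v=proj('scene',place(CQ,[P0+.032*B,P0-.032*B])); print(th,((v-[260,75])*4.286).round().tolist(),projw(place(CQ,[P0+.032*B,P0-.032*B]),p,R).round().tolist())
E
```

```text
t 45.8 p [0.4213 0.0703 0.3095] F [-0.5635  0.3493 -0.1371] T [ 0.0009  0.0667 -0.0296] w 9.485265873618964e-05 q [-1.3399  0.6584 -7.2715 82.0236  0.0252 80.1225]
cab [-0.2152 -0.1032  0.3095]
0.003 [[359.3, 80.5], [423.5, 90.8], [480.5, 103.1]]
0 [[359.3, 84.9], [423.5, 93.8], [480.5, 104.8]]
-0.003 [[359.3, 89.2], [423.5, 96.8], [480.5, 106.4]]
-0.006 [[359.3, 93.6], [423.6, 99.8], [480.6, 108.1]]
-0.01 [[359.5, 99.5], [423.7, 103.8], [480.7, 110.3]]
-0.015 [[359.9, 106.9], [424.0, 108.9], [480.9, 113.0]]
panel [[355.3, 87.6], [326.8, 84.9], [356.9, 54.6]]
1.2 [[118.0, 258.0], [34.0, 243.0]] [[373.0, 111.0], [290.0, 106.0]]
1.3 [[120.0, 263.0], [33.0, 238.0]] [[374.0, 111.0], [288.0, 105.0]]
1.4 [[121.0, 267.0], [32.0, 234.0]] [[373.0, 111.0], [287.0, 105.0]]
1.5 [[121.0, 272.0], [31.0, 230.0]] [[373.0, 111.0], [287.0, 105.0]]
1.57 [[121.0, 274.0], [31.0, 227.0]] [[372.0, 112.0], [287.0, 105.0]]
1.65 [[121.0, 278.0], [31.0, 224.0]] [[371.0, 112.0], [287.0, 104.0]]
```

View pics/c26.png

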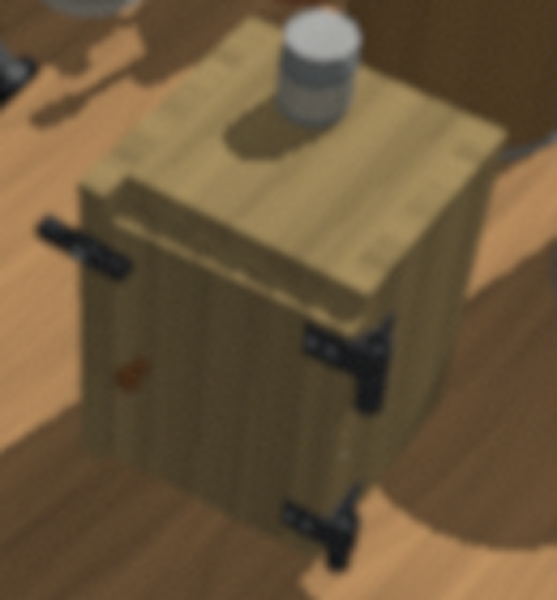

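View pics/w21.png

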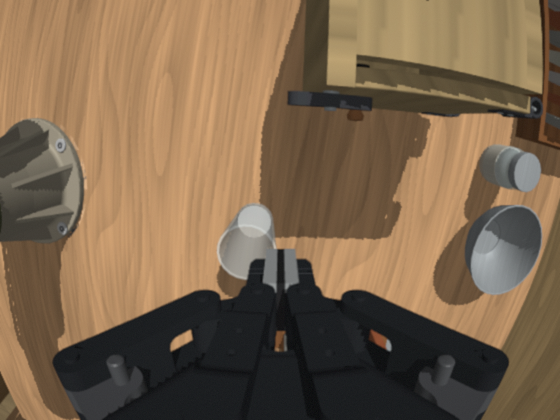

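View pics/s21.png

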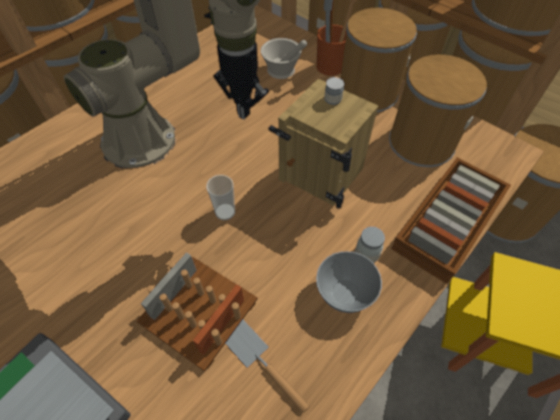

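```bash
python3 - <<'E'
import cv2
im=cv2.imread('pics/w21.png'); cv2.imwrite('pics/c27.png',cv2.resize(im[40:125,280:500],None,fx=3.6,fy=7,interpolation=2))
E
```

```text
(no output)
```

View pics/c27.png

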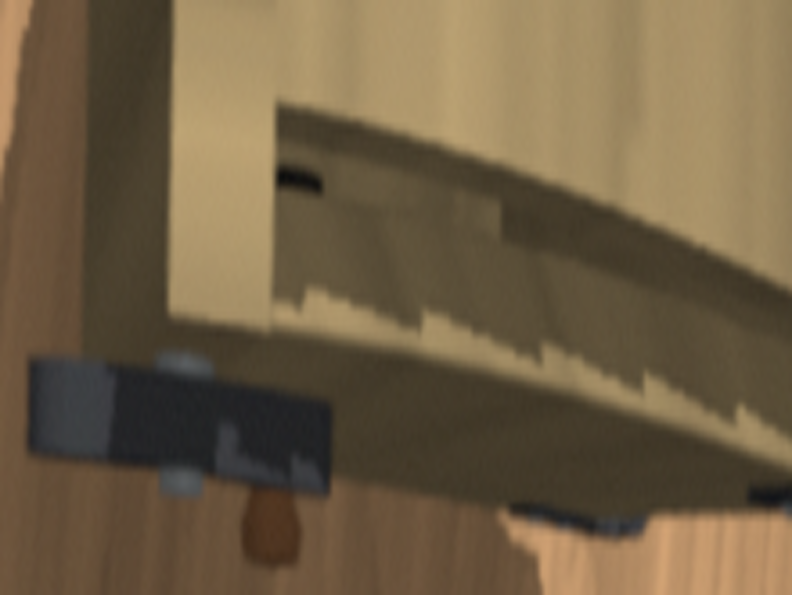

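```bash
python3 - <<'E'
from h import *
s=st(); print(robot.sign_off())
E
```

```text
t 45.9 p [0.4215 0.0704 0.3092] F [-0.5541  0.7222 -0.1758] T [ 0.0017  0.0143 -0.034 ] w -0.00035689500856299176 q [-1.3237  0.7049 -7.2702 82.0133  0.0247 80.1192]
the job is handed in; nothing more can be done
None
```

The door is hung, shut and held by the turn button; I handed the job in at 45.9 s of the 72 s allowed, and it reported no verdict.

- **What I did:** I tipped the door up on its foot in its own rack slot and let go. I then took it again by the middle of its top edge and lowered it open (about 93°) onto both pintles. It touched down within 0.1 mm of the expected height. Then I pushed it shut and turned the button across it.
- **What went wrong on the way:** After the first closing, the door came about 8 mm ajar again while I was working at the button. The button then jammed against the door's latch edge for two tries, with about 39 N at the fingertips and the button stuck at about 15°. I pushed the door shut again, checked that it stayed, and the button then turned freely.
- **Last checks from the pictures:**
  - The latch edge was within about 2 mm of shut. I read it at two points on the door's front edge, which gave about -2 mm and +1 mm.
  - The button was at about 1.5 rad against the 1.3 needed.
  - The sockets looked down on their pintles.
  - The gripper was clear and touching nothing, and the bystanders looked unmoved in the scene view, which I did not measure.

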